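Clip a chromatography plate and hold it flush on the tilted viewing panel

ROBOT

A 6-joint arm with a two-finger parallel gripper is mounted at the origin on the work surface. World frame = base frame: x ahead of the robot, y to its left, z up, the work surface at z = 0. Lengths are in m, angles in rad, forces in N, time in s.
With the tool pointing down it reaches from about 0.325 to 0.775 m from the base axis. Payload 5.5 kg.
Tool frame: the origin (TCP) lies at the very end of the fingers, on their centre line; the grasp point (between the pads) lies 19 mm behind it; z points along the fingers, y is the line along which they close (so a half turn about z gives the same grasp; the last joint's range is limited). The gripper opens to 85 mm and grips with 20 to 120 N. Pads are 22 mm wide; open, the fingers measure 114 mm over their backs; the gripper's body (76 mm by 85 mm) begins 54 mm behind the grasp point. The pads swing forward as they close: fully open they stand 13 mm farther back than shut.
Start: joints at [-1.19, 0.091, 1.231, -0, 1.82, -0.057], TCP at [0.254, -0.543, 0.231] pointing down, gripper open.
Joint ranges: [-2.87, 2.87], [-0.86, 2.18], [0.17, 2.46], [-1.51, 4.65], [0.06, 2.69], [-2.65, 2.65]. Speed limits (rad/s): [2.57, 2.57, 3.01, 3.14, 3.14, 3.14].

INTERFACE

Orientations are given as a unit quaternion [x, y, z, w].
In Python, from station import bot gives the robot as it stands. The module is installed in compiled form; this text tells all that it offers.
- The arm moves only by the tool step_arm, never from a script. Its argument "targets" is a list of rows, each a list of 7 numbers: the shift along the tool's x, y, z as a fraction of full scale, then the turn, a rotation vector about the tool's x, y, z as a fraction of full scale, then the finger opening in mm, from 0 to 85.4. A call has 1 to 5 rows; each row shifts and turns the commanded pose from where the row before left it, along the tool's axes as they then stand; what a row does not reach is not made up. Full scale, the value 1, is 1 m for a shift and 180 degrees for a turn. A row lasts 1/12 s, in which the tool goes at most 41.7 mm and 7.16 degrees, less where a joint would pass 70% of its speed; a pose out of reach is approached as far as the arm can. A call with a number of a shift or a turn outside -1 to 1 is refused whole. A call with a gripper value outside its range is refused whole. The fingers move at their own pace and stop on an object; "grip_force" is the grip in N (left out, the last holds). Time passes only in rows, so rows that do not move let the fingers close. It gives the time, the measured TCP pose, the force, the opening and the grip force at its end, in the units of the state.
- bot.observe(): the state, without advancing time (a new reading comes with each control period).
- bot.snapshot(name): name is "scene" or "side" or "wrist"; returns a dict with "frame" (420x560x3 uint8, red, green, blue), "depth" (420x560 float32, m along the optical axis (not along the pixel's ray), 0 where there is no reading), "fx", "fy", "cx", "cy" (pixels), "rvec" (rotation vector, rad) and "tvec" (3), from world to camera coordinates, as OpenCV has them. Camera axes: x right, y down, z forward; pixel columns grow to the right and rows downward; lengths in m; the calibration is good to about 2 mm. A picture is of the moment at which its call begins.
- bot.sign_off(): hands the job in; it is judged then, once.
The state is a dict: "time_s": time; "qpos": joint angles; "joint_velocities": joint speeds; "joint_efforts": joint torques, N m; "tool_pos": TCP position; "tool_rot": TCP orientation; "force": force on the tool from outside, world axes, zero at the start; "moment": the same for the moment, N m; "width": finger opening in m; "gripper_force": force on a finger pad.
Only numpy, scipy, OpenCV 4.12 (cv2) and the standard library are available. Lean on these libraries where they do the work, as an engineer would, in place of code of your own. Each camera call takes 0.05 s, during which the arm holds its last target. There are 200 camera calls.

TASK

Squeeze the spring clip off the tray's rim and let it snap onto the middle of the top edge of the tall glass plate standing in the rack, so that the glass itself is never touched with the fingers. Then take the clip by its sides, draw the plate up out of the rack, tilt it to the slope of the small viewing panel and hold it gently flush against the panel's white face, plate upright and centred, with the clip clear above the panel's top edge. Finish while still holding it there: do not let go, do not shift the panel's tilt, and leave the other plates, the bottles and the glassware alone.

Things in the scene. Friction and masses are not known exactly. Their poses are not given: they have to be found in the camera images.
- clip: Black plastic spring clip like a clothes peg, jaws down, levers up, 24 mm wide along its y, about 40 g. Origin: between the jaw tips, at their lower end; z points up to the levers. The frame is that of its -x half, which leans by half the jaw angle when squeezed evenly. It starts shut on the tray's wall. Jaws are 16 mm deep; an edge can go in 20 mm at most, 13 mm is right.
- clip_hinge (a point): Middle of the clip's hinge pin (along y), 26 mm above clip. To carry the shut clip, pinch it along y across its 24 mm wide flanks at the hinge and lower levers, fingertips no lower than 5 mm below the pin (the plate's top edge is 13 mm below).
- clip_levers (a point): Height to squeeze the clip: between its two ribbed levers, 24 mm above the hinge. The levers rise to 36 mm above the hinge, splayed in a V along x; at this height they are 33 mm over their outsides when shut on a plate (40 mm at the top). Squeezing them along x opens the jaws; fully open they stand parallel, about 20 mm over their outsides.
- jaw (a joint): Opening of the clip (rad): 0 = jaws parallel on a 3 mm edge, 0.6 = fully open (about 18 mm between the jaw tips), -0.08 = shut on nothing. The spring presses each jaw with about 8 N on a 3 mm edge; squeezing at clip_levers takes 7 N at first, 12 N when fully open. On letting go, the clip may creep up its edge by some 4 mm.
- tray: Fixed open steel tray, 130 mm (x) by 150 mm (y), walls 42 mm high and 3 mm thick. Origin: centre of its underside. The clip sits on the wall at x = -63.5 mm, with the wall 13 mm deep in its jaws, its x along the tray's x.
- plate: The tall glass chromatography plate, 3 mm thick (x), 50 mm wide (y), 100 mm tall (z), about 36 g; white layer on its +x face. Origin: centre of its lower edge; it starts upright in a slot of the rack. The other two plates in the rack are only 75 mm tall.
- plate_top (a point): Middle of the tall plate's top edge (100 mm above plate), same axes. Hung from the pinched clip, the plate gives way by about 0.02 rad per newton pressed on it at the panel's top edge (grip 40 N): pushed on dead parallel its foot soon lifts off the face; brought on foot first by about 0.05 rad it comes down flush at 1 to 3 N.
- rack: Fixed white plate rack, 125 mm (x) by 74 mm (y), 40 mm high, with nine vertical grooves 12 mm apart, 4.6 mm wide, across x. Plates stand on its floor, 8 mm above the table, with their faces along the rack's x; the three plates are 36 mm apart. Origin: centre of its underside.
- viewer: Fixed stand of the viewing panel: grey foot 125 by 150 mm and 12 mm high, with two upright arms to 84 mm height outside the panel. Origin: centre of the panel above it, on the table (underside); the panel's tilt axis is 70 mm above it, along its y. The panel's face looks to its +x.
- panel_face (a point): Centre of the flat white face of the viewing panel, on the tilt axis; the panel is 120 mm wide (y), 80 mm high (z, up the slope), 16 mm thick. x points out of the face, which leans back (top towards the stand's -x).
- panel_top (a point): Middle of the face's top edge, 40 mm up the slope from panel_face, same axes. Rightly held, the plate lies flat on the face, centred sideways, its top edge about 32 mm up the slope beyond this edge and the clip wholly above the panel.
- short_a: Shorter plate, 3 by 50 by 75 mm, in the rack: leave in place.
- short_b: Shorter plate, as short_a: leave in place.
- drop_a: Dropper bottle, 25 mm across, 64 mm tall, in the tray: leave alone. Origin under its centre, as for all bottles.
- drop_b: Dropper bottle in the tray, as drop_a.
- drop_c: Dropper bottle on the bench, as drop_a.
- beaker: Glass beaker on the bench, 60 mm across, 75 mm tall: leave alone.
- dish: Clear open dish on the bench, 90 mm across, 14 mm high: leave alone.
- jar: Amber jar on the bench, 52 mm across, 85 mm tall: leave alone.
- panel (a joint): Lean of the panel back from upright (rad), different every time (0.28 to 0.58); a stiff friction hinge that moves only under a hard push (above some 60 N).
Not all that is in view belongs to the job. Several things have the shape of the clip; the one meant has the colours described above.

How it is judged:
By the outcome, as a careful person would: the job done as asked, in the order asked, and still so for the second after the job is handed in, while the arm keeps its last pose, push and grip.
It also fails if it takes over 64 s, if anything falls off the work surface, if the arm or the gripper's body presses on something with over 40 N, if the wrist force passes 120 N, or if a joint passes its speed limit or range.

## Working session

There is one attempt and no reset: what is moved stays moved. The work goes in short steps, Python scripts to look and compute and a tool call to move; the robot and the scene stay as the last step left them, time stands still between calls to the robot, and variables do not carry over. Pictures are saved under pics/ and viewed, at most 10 in all, crops included, and the job is handed in when it is done.

Besides the shell and the picture viewer there is one more tool, called after "Emit:" as name(argument=value, ...), one argument or row to a line, values as JSON. step_arm: Moves the arm, as the interface text tells. Shift numbers are shares of 1 m and turn numbers shares of 180 degrees, none past 1 either way. Its arguments: {"type":"object","properties":{"targets":{"type":"array","items":{"type":"array","items":{"type":"number"}}},"grip_force":{"type":"number"}},"required":["targets"]}

```bash
mkdir -p pics; cat > h.py <<'E'
import numpy as np, cv2
from scipy.spatial.transform import Rotation as R
from station import bot
def snap(n):
    s=bot.snapshot(n); s['R']=cv2.Rodrigues(np.array(s['rvec'],float))[0]; s['t']=np.array(s['tvec'],float).ravel(); return s
def pts(s):
    d=s['depth']; v,u=np.indices(d.shape)
    c=np.stack([(u-s['cx'])/s['fx']*d,(v-s['cy'])/s['fy']*d,d],-1)
    P=(c-s['t'])@s['R']; P[d==0]=np.nan; return P
def ray(s,u,v):
    o=-s['R'].T@s['t']; d=s['R'].T@np.array([(u-s['cx'])/s['fx'],(v-s['cy'])/s['fy'],1.]); return o,d
def onz(s,u,v,z):
    o,d=ray(s,u,v); return o+d*(z-o[2])/d[2]
def proj(s,p):
    c=s['R']@np.array(p)+s['t']; return np.array([s['fx']*c[0]/c[2]+s['cx'],s['fy']*c[1]/c[2]+s['cy']])
def save(s,n): cv2.imwrite('pics/'+n,s['frame'][...,::-1])
E
python3 - <<'E'
from h import *
a=snap('scene');b=snap('side')
for s in(a,b): print(s['fx'],s['cx'],-s['R'].T@s['t'],s['R'][2], (s['depth']>0).mean())
save(a,'scene0.png');save(b,'side0.png')
print(bot.observe())
E
```

```text
546.2202626998002 284.1385647063663 [1.46204042 0.34775463 1.02935356] [-0.6695413  -0.23946725 -0.70311442] 0.989608843537415
444.2872955426799 275.08844272018206 [0.17936257 0.73397277 0.62874258] [ 0.37020313 -0.72882287 -0.57599207] 0.9959991496598639
{'time_s': 0.1, 'qpos': array([-1.18971317e+00,  9.17983938e-02,  1.23177014e+00,  2.60923469e-05,
        1.81981506e+00, -5.67047206e-02]), 'joint_velocities': array([-2.82121936e-04, -1.23354801e-03, -3.49041320e-03, -7.69183977e-04,
        7.89753383e-04, -6.46879642e-05]), 'joint_efforts': array([ 3.46762215e-03, -4.60215139e+01, -4.19218934e+01, -7.25111499e-05,
        1.06368220e-02,  8.26396956e-06]), 'tool_pos': array([ 0.25426993, -0.54317392,  0.23025243]), 'tool_rot': array([ 9.76137140e-01,  2.17153128e-01, -1.32119532e-04, -8.85763334e-04]), 'force': array([-0.60073713,  0.13023088,  0.70383908]), 'moment': array([-0.01976911, -0.02978321, -0.02835479]), 'gripper_force': 0.0, 'width': 0.08523712021117946}
```

View pics/scene0.png

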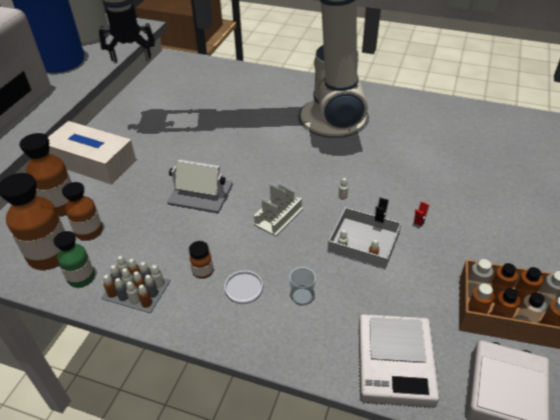

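View pics/side0.png

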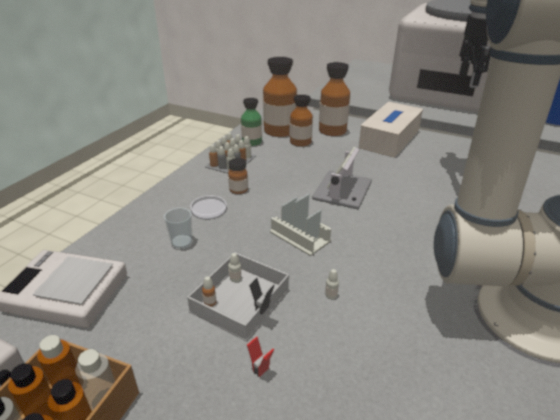

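Candidates for the clip: the black one on the tray wall (scene 381,208; side 261,297) and the red one on the bench (scene 421,213; side 260,355). The black one fits the description. The tray is near scene (365,237), the rack with three plates at (278,208), and the panel at (197,178).

```bash
python3 - <<'E'
from h import *
a=snap('scene');b=snap('side')
ims=[]
for s,(u,v) in((a,(380,215)),(b,(250,290)),(a,(278,205)),(b,(303,225)),(a,(198,180)),(b,(345,180))):
    c=s['frame'][v-45:v+45,u-45:u+45,::-1]; ims.append(cv2.resize(c,(265,265),interpolation=cv2.INTER_CUBIC))
cv2.imwrite('pics/crops.png',np.vstack([np.hstack(ims[0::2]),np.hstack(ims[1::2])]))
def reg(s,P,c,r,zlo,zhi,f=None):
    m=(np.hypot(P[...,0]-c[0],P[...,1]-c[1])<r)&(P[...,2]>zlo)&(P[...,2]<zhi)
    if f is not None: m&=f
    return P[m]
for n,s in(('scene',a),('side',b)):
    P=pts(s); F=s['frame'].astype(int); 
    # black clip
    px={'scene':(381,208),'side':(261,297)}[n]
    m=np.zeros(F.shape[:2],bool); m[px[1]-22:px[1]+22,px[0]-16:px[0]+16]=1
    bl=m&(F.max(-1)<60); q=P[bl]; print(n,'clip',len(q),np.nanmean(q,0),np.nanmin(q,0),np.nanmax(q,0))
    if n=='scene':
        C=[onz(s,365,237,0.02),onz(s,278,215,0.03),onz(s,200,195,0.01)]
        print(C)
    # tray: points z .015-.046 , rack , viewer foot
    for nm,c,r,zl,zh in(('tray',C[0],.13,.034,.048),('rack',C[1],.10,.032,.045),('foot',C[2],.13,.006,.018)):
        q=reg(s,P,c,r,zl,zh); rc=cv2.minAreaRect(q[:,:2].astype(np.float32)); print(n,nm,len(q),rc, q[:,2].mean())
    for nm,c,r,zl,zh in(('plates',C[1],.09,.055,.13),('panel',C[2],.12,.045,.13)):
        q=reg(s,P,c,r,zl,zh); print(n,nm,len(q),q.mean(0),q.min(0),q.max(0))
E
```

```text
scene clip 228 [0.45558572 0.24626929 0.06402489] [0.43197915 0.23128062 0.01926065] [0.476387   0.25833125 0.0947724 ]
[array([0.51411576, 0.22353679, 0.02      ]), array([ 0.51733561, -0.00710475,  0.03      ]), array([ 0.49127219, -0.24508964,  0.01      ])]
scene tray 562 ((0.5159617066383362, 0.22244690358638763), (0.15062350034713745, 0.1360759437084198), 85.86846160888672) 0.03964434617952212
scene rack 357 ((0.49652305245399475, -0.013363383710384369), (0.0671464130282402, 0.12452269345521927), 72.4786376953125) 0.03856693936432809
scene foot 950 ((0.48790839314460754, -0.23072297871112823), (0.12692612409591675, 0.22273439168930054), 18.116811752319336) 0.011370151145115422
scene plates 502 [ 0.4986677  -0.01328696  0.0776433 ] [ 0.45003865 -0.04883099  0.05508236] [0.53982399 0.02080946 0.10915499]
scene panel 1249 [ 0.48489508 -0.24722791  0.07607811] [ 0.4543157  -0.3272484   0.04504116] [ 0.50951856 -0.17046294  0.10932395]
side clip 185 [0.45514215 0.24985278 0.0658679 ] [0.43433743 0.23820857 0.03383513] [0.47047443 0.25927315 0.08866005]
side tray 941 ((0.5110609531402588, 0.2212235927581787), (0.15285606682300568, 0.13956549763679504), 85.53515625) 0.039386534645227546
side rack 491 ((0.4945647418498993, -0.01363135501742363), (0.06714536249637604, 0.12442980706691742), 73.45124053955078) 0.0381723849406281
side foot 1146 ((0.47660356760025024, -0.24866178631782532), (0.12414707243442535, 0.15289129316806793), 3.8840084075927734) 0.011138764762122928
side plates 619 [ 0.49305214 -0.01263482  0.07627355] [ 0.45164894 -0.04972827  0.05500179] [0.53811972 0.02019856 0.10938183]
side panel 424 [ 0.47257778 -0.22418168  0.08296001] [ 0.4541687  -0.32134044  0.04506238] [ 0.50337775 -0.17062196  0.10533264]
```

View pics/crops.png

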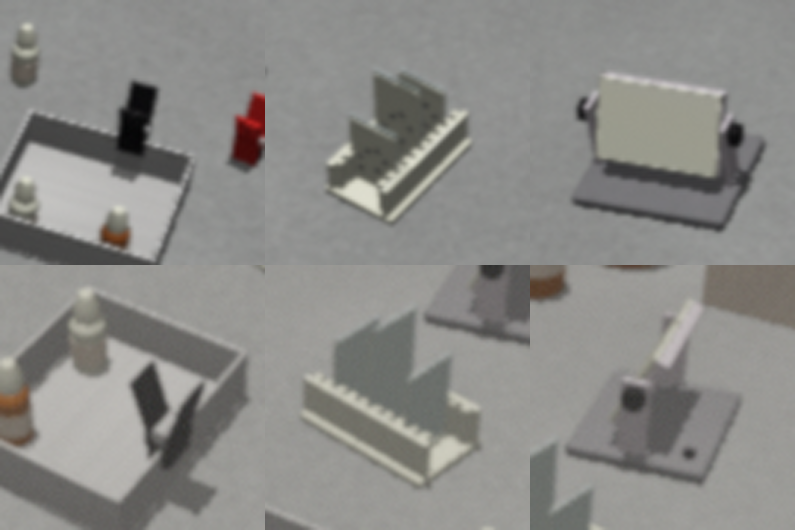

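The crops confirm the black clip on the wall nearest the robot (crop 135,115). The tall plate is the middle one, and the panel's white face looks away from the robot.

```bash
cat >> h.py <<'E'
def down(az,lean=0,leandir=None):
    # tool z down, tool y at azimuth az (deg)
    y=np.array([np.cos(np.radians(az)),np.sin(np.radians(az)),0]); z=np.array([0,0,-1.]); M=np.stack([np.cross(y,z),y,z],1)
    if lean: M=R.from_rotvec(np.array(leandir)*lean).as_matrix()@M
    return M
def cur():
    o=bot.observe(); return np.array(o['tool_pos']),R.from_quat(o['tool_rot']).as_matrix()
def plan(p1,M1,w,n=0,start=None,vmax=.04,amax=7.0):
    p,M=start or cur(); p1=np.array(p1,float)
    rv=R.from_matrix(M.T@M1).as_rotvec()
    n=max(n,int(np.ceil(max(np.linalg.norm(p1-p)/vmax,np.degrees(np.linalg.norm(rv))/amax,1))))
    rows=[]
    for i in range(n):
        d=M.T@((p1-p)/(n-i)); r=R.from_matrix(M.T@M1).as_rotvec()/(n-i)
        row=list(np.round(d,4))+list(np.round(r/np.pi,4)); rows.append([float(x) for x in row]+[w])
        p=p+M@np.array(row[:3]); M=M@R.from_rotvec(np.array(row[3:])*np.pi).as_matrix()
    for i in range(0,n,5): print(str(rows[i:i+5]).replace(' ',''))
    return p,M
E
python3 - <<'E'
from h import *
s=plan([.42,-.25,.30],down(-86),60)
print()
s=plan([.42,-.0,.30],down(-86),60,start=s)
E
```

```text
[[0.0305,-0.0217,-0.0077,-0.0,0.0,0.013,60],[0.0296,-0.0229,-0.0077,-0.0001,0.0,0.013,60],[0.0286,-0.0241,-0.0077,-0.0,0.0,0.013,60],[0.0276,-0.0253,-0.0077,-0.0001,0.0,0.013,60],[0.0265,-0.0264,-0.0077,-0.0,0.0,0.013,60]]
[[0.0255,-0.0275,-0.0077,-0.0001,0.0,0.013,60],[0.0243,-0.0285,-0.0077,-0.0,0.0,0.013,60],[0.0231,-0.0294,-0.0077,-0.0,0.0,0.0131,60],[0.0219,-0.0303,-0.0077,-0.0001,0.0,0.013,60]]

[[0.0025,-0.0356,0.0,0.0,0.0,0.0,60],[0.0025,-0.0356,0.0,0.0,0.0,0.0,60],[0.0025,-0.0356,0.0,0.0,0.0,0.0,60],[0.0025,-0.0357,0.0,0.0,0.0,0.0,60],[0.0025,-0.0356,0.0,0.0,0.0,0.0,60]]
[[0.0025,-0.0357,0.0,0.0,0.0,0.0,60],[0.0025,-0.0356,0.0,0.0,0.0,0.0,60]]
```

Emit:
step_arm(
  targets=[
    [0.0305, -0.0217, -0.0077, 0, 0, 0.013, 60],
    [0.0296, -0.0229, -0.0077, 0, 0, 0.013, 60],
    [0.0286, -0.0241, -0.0077, 0, 0, 0.013, 60],
    [0.0276, -0.0253, -0.0077, 0, 0, 0.013, 60],
    [0.0265, -0.0264, -0.0077, 0, 0, 0.013, 60],
  ],
)

```text
time_s: 0.62
tool_pos: [0.3468, -0.3789, 0.2699]
tool_rot: [0.993, 0.115, -0.0, -0.0]
force: [0.3, 0.7, -0.5]
width: 0.0602
gripper_force: 0.0
```

Emit:
step_arm(
  targets=[
    [0.0255, -0.0275, -0.0077, 0, 0, 0.013, 60],
    [0.0243, -0.0285, -0.0077, 0, 0, 0.013, 60],
    [0.0231, -0.0294, -0.0077, 0, 0, 0.013, 60],
    [0.0219, -0.0303, -0.0077, 0, 0, 0.013, 60],
    [0, 0, 0, 0, 0, 0, 60],
  ],
)

```text
time_s: 1.03
tool_pos: [0.4227, -0.2452, 0.3027]
tool_rot: [0.999, 0.038, 0.002, -0.0]
force: [-0.1, -0.4, 0.6]
width: 0.0598
gripper_force: 0.0
```

```bash
python3 - <<'E'
from h import *
s=snap('wrist'); p,M=cur(); print(p,M.round(3).tolist())
o=-s['R'].T@s['t']; print('cam in tool',M.T@(o-p),(M.T@s['R'].T).round(3).tolist(),s['fx'])
save(s,'w1.png')
E
```

```text
[ 0.42152662 -0.24756443  0.30180885] [[0.997, 0.076, 0.002], [0.076, -0.997, -0.001], [0.002, 0.001, -1.0]]
cam in tool [ 0.07466849 -0.0032241  -0.14366121] [[-0.0, -0.959, -0.285], [1.0, 0.0, -0.001], [0.001, -0.285, 0.959]] 292.77671556029003
```

View pics/w1.png

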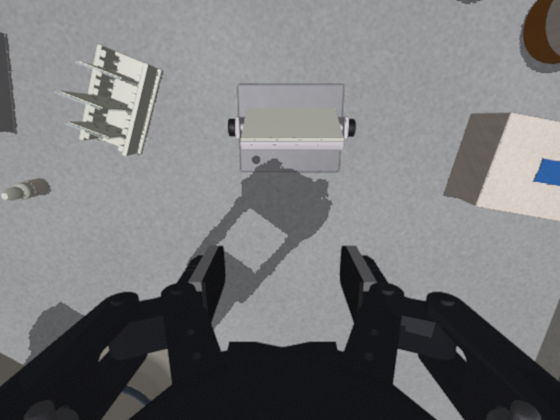

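The wrist view shows the panel face as a light band (245–340, 108–137) with its grey foot around it. The rack with its plates is at (110,100).

```bash
cat > panel.py <<'E'
from h import *
def planefit(q):
    for _ in range(6):
        c=q.mean(0); n=np.linalg.svd(q-c,full_matrices=False)[2][2]; e=(q-c)@n; q=q[np.abs(e)<max(2.0*e.std(),.0006)]
    return c,n*np.sign(n[0]),e.std(),len(q)
for nm in('wrist','scene'):
    s=snap(nm);P=pts(s)
    q=P[(np.hypot(P[...,0]-.485,P[...,1]+.248)<.12)]
    f=q[(q[:,2]>.006)&(q[:,2]<.016)]; 
    if nm=='wrist':
        rc=cv2.minAreaRect(f[:,:2].astype(np.float32)); print('foot',rc,f[:,2].mean())
    F=s['frame'].astype(int); 
    m=(P[...,2]>.042)&(P[...,2]<.105)&(abs(P[...,0]-.485)<.05)&(abs(P[...,1]+.248)<.057)
    q=P[m]
    # keep front face: iterate
    c,n,e,k=planefit(q)
    print(nm,'face c',c,'n',n,'lean',np.arcsin(n[2]),'az',np.degrees(np.arctan2(n[1],n[0])),'rms',e,k,len(q), 'x at z.07',c+np.array([-(.07-c[2])*n[2]/n[0],0,.07-c[2]]))
    inl=P[(abs((P-c)@n)<.002)&(P[...,2]>.04)&(P[...,2]<.13)&(np.hypot(P[...,0]-.485,P[...,1]+.248)<.1)]
    y=np.cross([0,0,1],n);y/=np.linalg.norm(y);u=np.cross(n,y)
    a=inl@y;b=inl@u; print(' y range',np.percentile(a,[.5,99.5]),'u range',np.percentile(b,[.5,99.5]), 'centre', c+y*((np.percentile(a,.5)+np.percentile(a,99.5))/2-c@y)+u*(np.percentile(b,99.5)-.04-c@u))
E
python3 panel.py; python3 - <<'E'
from h import *
s=plan([.42,-.0,.30],down(-86),60)
E
```

```text
foot ((0.47936397790908813, -0.2517545819282532), (0.1244865208864212, 0.15017643570899963), 4.119503498077393) 0.011762172742326951
wrist face c [ 0.4875141  -0.24867556  0.07654531] n [0.88845519 0.06603418 0.45418814] lean 0.4714607235915933 az 4.250676697702202 rms 0.0003995967550573352 2545 3683 x at z.07 [ 0.49086013 -0.24867556  0.07      ]
 y range [-0.36005046 -0.21346676] u range [-0.18415684 -0.11182842] centre [ 0.49114275 -0.25104553  0.06979173]
scene face c [ 0.4863663  -0.24800003  0.0741634 ] n [0.88272012 0.06280236 0.46568343] lean 0.4844067367353427 az 4.069531680978941 rms 0.0022008694186304717 886 1072 x at z.07 [ 0.48856273 -0.24800003  0.07      ]
 y range [-0.34992161 -0.20790635] u range [-0.18939372 -0.1168068 ] centre [ 0.48834386 -0.24487508  0.06999344]
[[0.0026,-0.0356,0.0,0.0,0.0,0.0001,60],[0.0025,-0.0356,0.0001,0.0,0.0,0.0001,60],[0.0025,-0.0356,0.0,0.0,0.0,0.0001,60],[0.0025,-0.0357,0.0001,0.0,0.0,0.0001,60],[0.0025,-0.0356,0.0,0.0,0.0,0.0001,60]]
[[0.0025,-0.0357,0.0001,0.0001,0.0001,0.0001,60],[0.0026,-0.0356,0.0,0.0,0.0,0.0001,60]]
```

Emit:
step_arm(
  targets=[
    [0.0025, -0.0356, 0, 0, 0, 0, 60],
    [0.0025, -0.0356, 0, 0, 0, 0, 60],
    [0.0025, -0.0356, 0, 0, 0, 0, 60],
    [0.0025, -0.0356, 0, 0, 0, 0, 60],
    [0.0025, -0.0356, 0, 0, 0, 0, 60],
  ],
)

```text
time_s: 1.6
tool_pos: [0.4193, -0.0719, 0.2999]
tool_rot: [0.999, 0.034, -0.001, 0.0]
force: [0.9, -0.4, 0.1]
width: 0.0597
gripper_force: 0.0
```

Emit:
step_arm(
  targets=[
    [0.0025, -0.0356, 0, 0, 0, 0, 60],
    [0.0025, -0.0356, 0, 0, 0, 0, 60],
    [0, 0, 0, 0, 0, 0, 60],
  ],
)

```text
time_s: 1.85
tool_pos: [0.4196, 0.0032, 0.3002]
tool_rot: [0.999, 0.037, -0.0, -0.001]
force: [0.0, -0.5, -0.4]
width: 0.0603
gripper_force: 0.0
```

```bash
python3 - <<'E'
from h import *
s=snap('wrist'); P=pts(s); save(s,'w2.png')
print(cur()[0])
near=np.hypot(P[...,0]-.496,P[...,1]+.013)<.1
q=P[near&(P[...,2]>.036)&(P[...,2]<.043)]; rc=cv2.minAreaRect(q[:,:2].astype(np.float32)); print('rack',rc,len(q))
q=P[near&(P[...,2]>.030)&(P[...,2]<.043)]; rc=cv2.minAreaRect(q[:,:2].astype(np.float32)); print('rack',rc,len(q))
for lo,hi in((.0875,.115),(.101,.112),(.06,.1)):
    m=near&(P[...,2]>lo)&(P[...,2]<hi); q=P[m]
    if len(q)<5: print(lo,len(q)); continue
    rc=cv2.minAreaRect(q[:,:2].astype(np.float32)); vu=np.argwhere(m); print(lo,len(q),rc,q.mean(0),q[:,2].max(),vu.min(0),vu.max(0))
m=(P[...,2]>.07)&(P[...,2]<.1)&(np.hypot(P[...,0]-.455,P[...,1]-.248)<.05); q=P[m]; print('clip',len(q),q.mean(0) if len(q) else '')
cv2.imwrite('pics/w2c.png',cv2.resize(s['frame'][60:230,180:400,::-1],None,fx=3,fy=3,interpolation=cv2.INTER_CUBIC))
E
```

```text
[0.41980806 0.00087995 0.30015641]
rack ((0.4967736601829529, -0.01507946103811264), (0.0650046095252037, 0.1246761903166771), 72.93701934814453) 1428
rack ((0.4967736601829529, -0.01507946103811264), (0.0650046095252037, 0.1246761903166771), 72.93701934814453) 1519
0.0875 145 ((0.49670764803886414, -0.015066523104906082), (0.049773771315813065, 0.0030065448954701424), 72.94434356689453) [ 0.4965304  -0.01487384  0.10532037] 0.1094738550213416 [104 284] [123 326]
0.101 132 ((0.4967089295387268, -0.015067493543028831), (0.049775708466768265, 0.0029885992407798767), 73.0240249633789) [ 0.49668492 -0.01478919  0.10633386] 0.1094738550213416 [104 284] [123 326]
0.06 398 ((0.4968118369579315, -0.015079189091920853), (0.04972393438220024, 0.07504752278327942), 72.96715545654297) [ 0.50124508 -0.01602491  0.07764048] 0.09983148432132492 [ 74 273] [150 335]
clip 406 [0.45287952 0.24363922 0.08351763]
```

View pics/w2c.png

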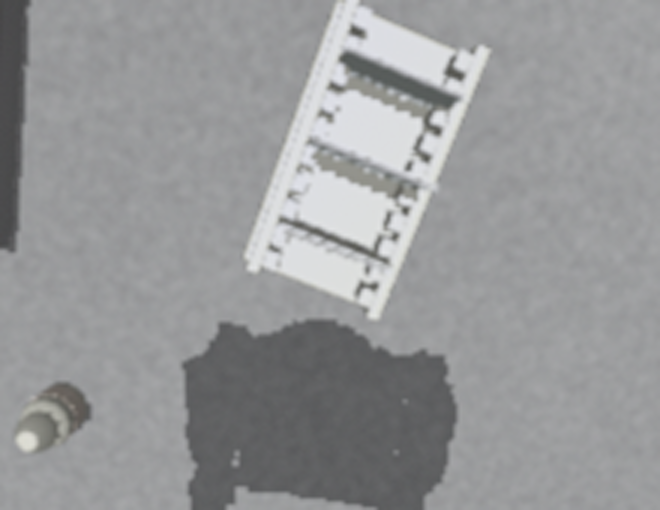

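```bash
python3 - <<'E'
from h import *
s=plan([.456,.195,.25],down(-4.2),60)
E
```

```text
[[0.0042,-0.0159,0.0042,-0.0,0.0,-0.0378,60],[0.0061,-0.0153,0.0042,-0.0,0.0,-0.0378,60],[0.0078,-0.0145,0.0042,-0.0,0.0,-0.0378,60],[0.0095,-0.0134,0.0042,-0.0,0.0,-0.0378,60],[0.011,-0.0122,0.0042,-0.0,0.0,-0.0378,60]]
[[0.0124,-0.0108,0.0042,-0.0,0.0,-0.0377,60],[0.0136,-0.0093,0.0042,-0.0,0.0,-0.0378,60],[0.0146,-0.0076,0.0042,-0.0,0.0,-0.0377,60],[0.0154,-0.0059,0.0041,-0.0,-0.0,-0.0378,60],[0.016,-0.004,0.0042,-0.0001,-0.0,-0.0377,60]]
[[0.0163,-0.0021,0.0041,-0.0,-0.0,-0.0378,60],[0.0164,-0.0002,0.0042,-0.0001,-0.0,-0.0377,60]]
```

Emit:
step_arm(
  targets=[
    [0.0042, -0.0159, 0.0042, 0, 0, -0.0378, 60],
    [0.0061, -0.0153, 0.0042, 0, 0, -0.0378, 60],
    [0.0078, -0.0145, 0.0042, 0, 0, -0.0378, 60],
    [0.0095, -0.0134, 0.0042, 0, 0, -0.0378, 60],
    [0.011, -0.0122, 0.0042, 0, 0, -0.0378, 60],
  ],
)

```text
time_s: 2.32
tool_pos: [0.436, 0.0788, 0.2788]
tool_rot: [0.945, 0.327, -0.001, 0.0]
force: [-0.3, -0.4, -0.1]
width: 0.0602
gripper_force: 0.0
```

Emit:
step_arm(
  targets=[
    [0.0124, -0.0108, 0.0042, 0, 0, -0.0377, 60],
    [0.0136, -0.0093, 0.0042, 0, 0, -0.0378, 60],
    [0.0146, -0.0076, 0.0042, 0, 0, -0.0377, 60],
    [0.0154, -0.0059, 0.0041, 0, 0, -0.0378, 60],
    [0.016, -0.004, 0.0042, 0, 0, -0.0377, 60],
  ],
)

```text
time_s: 2.73
tool_pos: [0.4518, 0.1597, 0.2578]
tool_rot: [0.808, 0.589, -0.001, 0.0]
force: [0.5, 0.4, -0.8]
width: 0.0599
gripper_force: 0.0
```

Emit:
step_arm(
  targets=[
    [0.0163, -0.0021, 0.0041, 0, 0, -0.0378, 60],
    [0.0164, -0.0002, 0.0042, 0, 0, -0.0377, 60],
    [0, 0, 0, 0, 0, 0, 60],
  ],
)

```text
time_s: 2.98
tool_pos: [0.4576, 0.1933, 0.2481]
tool_rot: [0.732, 0.681, -0.001, -0.001]
force: [0.6, -0.5, -0.1]
width: 0.0598
gripper_force: 0.0
```

```bash
python3 - <<'E'
from h import *
s=snap('wrist'); P=pts(s); save(s,'w3.png')
p,M=cur();print(p,np.degrees(np.arctan2(M[1,1],M[0,1])))
F=s['frame'].astype(int)
near=np.hypot(P[...,0]-.455,P[...,1]-.246)<.045
for lo,hi in((.06,.1),(.078,.1),(.086,.1)):
    m=near&(P[...,2]>lo)&(P[...,2]<hi); q=P[m]; rc=cv2.minAreaRect(q[:,:2].astype(np.float32)); print(lo,len(q),rc,q.mean(0),q[:,2].max())
m=(np.hypot(P[...,0]-.514,P[...,1]-.222)<.12)&(P[...,2]>.038)&(P[...,2]<.045)&~((np.hypot(P[...,0]-.455,P[...,1]-.246)<.03))
q=P[m]; c,sn=np.cos(np.radians(4.3)),np.sin(np.radians(4.3)); 
rc=cv2.minAreaRect(q[:,:2].astype(np.float32)); print('tray',rc)
# near wall line
w=q[abs((q[:,0]-.4515)-(q[:,1]-.24)*np.tan(np.radians(4.3)))<.008]; print(len(w), np.degrees(np.polyfit(w[:,1],w[:,0],1)[0]),np.polyval(np.polyfit(w[:,1],w[:,0],1),[.2,.245]), w[:,1].min(),w[:,1].max())
q=P[(np.hypot(P[...,0]-.514,P[...,1]-.222)<.09)&(P[...,2]>.05)&(P[...,2]<.07)&(P[...,0]>.48)]; print('bottles',q.min(0),q.max(0)) if len(q) else 0
E
```

```text
[0.45745779 0.19228842 0.24881131] -4.524109540618549
0.06 657 ((0.45483914017677307, 0.24673190712928772), (0.023817414417862892, 0.039954639971256256), 85.5890121459961) [0.45452671 0.24705815 0.07887909] 0.09365830594610308
0.078 378 ((0.45479485392570496, 0.24655839800834656), (0.023608162999153137, 0.0399429053068161), 85.81935119628906) [0.45480726 0.24707061 0.08701651] 0.09365830594610308
0.086 254 ((0.45479485392570496, 0.24655839800834656), (0.023608162999153137, 0.0399429053068161), 85.81935119628906) [0.45523035 0.24696283 0.08943901] 0.09365830594610308
tray ((0.5173088908195496, 0.22206220030784607), (0.15024976432323456, 0.12958723306655884), 85.51250457763672)
171 4.573535145267133 [0.45154507 0.45513711] 0.15233872504446697 0.3017876276240229
bottles [0.54685268 0.16763909 0.05038768] [0.57277158 0.26423244 0.06821351]
```

View pics/w3.png

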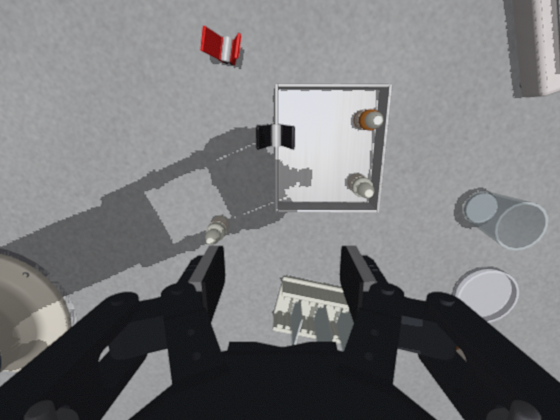

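The wrist view shows the black clip on the tray's left wall at (276,136). The red decoy is at (222,45), the bottles in the tray are at (368,120) and (362,187), and drop_c is at (215,230), clear of the descent.

```bash
cat >> h.py <<'E'
def avg(n=8):
    L=[]
    for i in range(n):
        bot.snapshot('side'); o=bot.observe(); L.append(np.r_[o['tool_pos'],R.from_quat(o['tool_rot']).as_rotvec(),o['force'],o['moment']])
    L=np.array(L); a=L.mean(0); print('pos',a[:3].round(4),'sd',L[:,:3].std(0).round(4),'F',a[6:9].round(2),'M',a[9:].round(3),'w',round(o['width'],4),'gf',o['gripper_force'],'t',o['time_s'])
    M=R.from_rotvec(a[3:6]).as_matrix(); print('yaz',np.degrees(np.arctan2(M[1,1],M[0,1])).round(2),'z',M[:,2].round(4)); return a[:3],M
E
python3 - <<'E'
from h import *
st=avg()
s=plan([.4548,.2467,.120],down(-4.4),60,start=st)
print()
s=plan([.4548,.2467,.059],down(-4.4),60,n=4,start=s)
E
```

```text
pos [0.4572 0.1923 0.2505] sd [0.0002 0.0004 0.0004] F [-0.13  0.11  0.09] M [ 0.007  0.005 -0.001] w 0.0601 gf 0.0 t 3.4333
yaz 5.27 z [ 0.4801 -0.5195 -0.7068]
[[0.0155,-0.0094,0.009,0.0262,0.0243,-0.0001,60],[0.0147,-0.0086,0.0109,0.0262,0.0243,-0.0001,60],[0.0138,-0.0076,0.0126,0.0262,0.0242,-0.0001,60],[0.0128,-0.0065,0.0142,0.0263,0.0243,-0.0001,60],[0.0117,-0.0052,0.0156,0.0263,0.0242,-0.0002,60]]
[[0.0104,-0.0039,0.0168,0.0262,0.0243,-0.0001,60],[0.0092,-0.0024,0.0179,0.0263,0.0242,-0.0002,60]]

[[-0.0,0.0,0.0152,-0.0,0.0,0.0,60],[-0.0,0.0,0.0153,-0.0,0.0,0.0,60],[-0.0,0.0,0.0152,-0.0,0.0,0.0,60],[-0.0,0.0,0.0153,-0.0,0.0,0.0,60]]
```

```bash
python3 - <<'E'
t=open('h.py').read()
t=t.replace("R.from_quat(o['tool_rot']).as_rotvec()","o['tool_rot']").replace("a[6:9]","a[7:10]").replace("a[9:]","a[10:]").replace("M=R.from_rotvec(a[3:6]).as_matrix()","M=R.from_quat(L[:,3:7]).mean().as_matrix()")
open('h.py','w').write(t)
E
python3 - <<'E'
from h import *
st=avg(5)
s=plan([.4548,.2467,.120],down(-4.4),60,start=st)
print()
s=plan([.4548,.2467,.059],down(-4.4),60,n=4,start=s)
E
```

```text
pos [0.4569 0.1934 0.2506] sd [0.     0.0001 0.0001] F [ 0.15 -0.2  -0.26] M [ 0.007  0.003 -0.003] w 0.0598 gf 0.0 t 3.6833
yaz -4.43 z [ 4.e-04  1.e-04 -1.e+00]
[[0.0132,-0.0016,0.0326,0.0,-0.0,-0.0,60],[0.0132,-0.0015,0.0327,0.0,-0.0,-0.0001,60],[0.0133,-0.0016,0.0326,0.0001,-0.0,-0.0,60],[0.0132,-0.0015,0.0327,0.0,-0.0,-0.0001,60]]

[[0.0,0.0,0.0152,0.0,-0.0,0.0,60],[0.0,0.0,0.0153,0.0,-0.0,0.0,60],[0.0,0.0,0.0152,0.0,-0.0,0.0,60],[0.0,0.0,0.0153,0.0,-0.0,0.0,60]]
```

Emit:
step_arm(
  targets=[
    [0.0132, -0.0016, 0.0326, 0, 0, 0, 60],
    [0.0132, -0.0015, 0.0327, 0, 0, 0, 60],
    [0.0132, -0.0016, 0.0326, 0, 0, 0, 60],
    [0.0132, -0.0015, 0.0327, 0, 0, 0, 60],
    [0, 0, 0, 0, 0, 0, 60],
  ],
)

```text
time_s: 4.1
tool_pos: [0.451, 0.247, 0.1117]
tool_rot: [0.733, 0.68, -0.006, -0.002]
force: [-0.9, -0.3, -1.6]
width: 0.0599
gripper_force: 0.0
```

Emit:
step_arm(
  targets=[
    [0, 0, 0.0152, 0, 0, 0, 60],
    [0, 0, 0.0153, 0, 0, 0, 60],
    [0, 0, 0.0152, 0, 0, 0, 60],
    [0, 0, 0.0153, 0, 0, 0, 60],
    [0, 0, 0, 0, 0, 0, 60],
  ],
)

```text
time_s: 4.52
tool_pos: [0.4536, 0.2459, 0.0569]
tool_rot: [0.734, 0.679, -0.002, -0.0]
force: [1.1, 0.0, -0.4]
width: 0.0602
gripper_force: 0.0
```

```bash
python3 - <<'E'
from h import *
st=avg(6)
s=plan([.4548,.2467,.059],down(-4.4),60,start=st)
E
```

```text
pos [0.4553 0.2468 0.0602] sd [0.0005 0.0003 0.0008] F [ 0.07  0.11 -0.16] M [0.006 0.006 0.008] w 0.0602 gf 0.0 t 4.8167
yaz -4.41 z [ 1.3e-03  5.0e-04 -1.0e+00]
[[-0.0001,-0.0005,0.0012,0.0004,-0.0002,-0.0,60]]
```

Emit:
step_arm(
  targets=[
    [0, 0, 0.001, 0, 0, 0, 40],
    [0, 0, 0, 0, 0, 0, 34],
    [0, 0, 0, 0, 0, 0, 28],
    [0, 0, 0, 0, 0, 0, 22],
    [0, 0, 0, 0, 0, 0, 18],
  ],
  grip_force=30,
)

```text
time_s: 5.23
tool_pos: [0.4547, 0.2467, 0.0577]
tool_rot: [0.734, 0.679, -0.0, -0.0]
force: [-0.2, -0.1, -0.4]
width: 0.0188
gripper_force: 14.6
```

Emit:
step_arm(
  targets=[
    [0, 0, 0, 0, 0, 0, 17],
    [0, 0, 0, 0, 0, 0, 17],
    [0, 0, 0, 0, 0, 0, 17],
    [0, 0, 0, 0, 0, 0, 17],
  ],
)

```text
time_s: 5.57
tool_pos: [0.4547, 0.2467, 0.0578]
tool_rot: [0.734, 0.679, -0.0, 0.0]
force: [0.5, -0.2, -0.9]
width: 0.0175
gripper_force: 23.7
```

```bash
python3 - <<'E'
from h import *
st=avg(5)
a=snap('side'); 
c=a['frame'][230:350,180:340,::-1]; cv2.imwrite('pics/g1.png',cv2.resize(c,None,fx=4,fy=4,interpolation=cv2.INTER_CUBIC))
E
```

```text
pos [0.4547 0.2468 0.0578] sd [0. 0. 0.] F [ 0.12  0.33 -0.53] M [ 0.013 -0.004  0.013] w 0.0174 gf 23.65814298391342 t 5.8167
yaz -4.4 z [-0. -0. -1.]
```

View pics/g1.png

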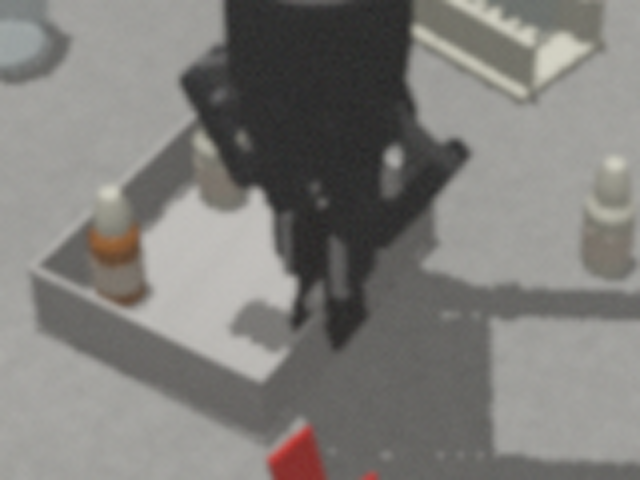

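Both jaws are splayed open, straddling the wall, at (325,320).

```bash
python3 - <<'E'
from h import *
p,M=cur(); p[:]=[.4547,.2468,.0578]
s=plan([.4547,.2468,.118],down(-4.4),17,n=5,start=(p,M)); print()
s=plan([.470,.20,.20],down(-4.4),17,n=5,start=s); print()
s=plan([.4967,-.0151,.20],down(-17),17,n=10,start=s)
E
```

```text
[[0.0,-0.0,-0.012,-0.0,-0.0,-0.0,17],[0.0,-0.0,-0.012,-0.0,-0.0,-0.0,17],[0.0,-0.0,-0.0121,-0.0,-0.0,-0.0,17],[0.0,-0.0,-0.012,-0.0,-0.0,-0.0,17],[0.0,-0.0,-0.0121,-0.0,-0.0,-0.0,17]]

[[-0.0091,0.0038,-0.0164,-0.0,-0.0,-0.0,17],[-0.0091,0.0038,-0.0164,-0.0,-0.0,-0.0,17],[-0.0091,0.0037,-0.0164,-0.0,-0.0,-0.0,17],[-0.0091,0.0038,-0.0164,-0.0,-0.0,-0.0,17],[-0.0091,0.0037,-0.0164,-0.0,-0.0,-0.0,17]]

[[-0.0212,0.0043,-0.0,-0.0,-0.0,0.007,17],[-0.0211,0.0048,-0.0,-0.0,-0.0,0.007,17],[-0.021,0.0052,-0.0,-0.0,-0.0,0.007,17],[-0.0209,0.0057,-0.0,-0.0,-0.0,0.007,17],[-0.0208,0.0062,-0.0,-0.0,-0.0,0.007,17]]
[[-0.0207,0.0066,-0.0,-0.0,-0.0,0.007,17],[-0.0205,0.0071,-0.0,-0.0,-0.0,0.007,17],[-0.0203,0.0075,-0.0,-0.0,-0.0,0.007,17],[-0.0202,0.008,-0.0,-0.0,-0.0,0.007,17],[-0.02,0.0084,-0.0,-0.0,-0.0,0.007,17]]
```

Emit:
step_arm(
  targets=[
    [0, 0, -0.006, 0, 0, 0, 17],
    [0, 0, -0.012, 0, 0, 0, 17],
    [0, 0, -0.012, 0, 0, 0, 17],
    [0, 0, -0.015, 0, 0, 0, 17],
    [0, 0, -0.015, 0, 0, 0, 17],
  ],
)

```text
time_s: 6.28
tool_pos: [0.455, 0.2469, 0.12]
tool_rot: [0.734, 0.679, 0.001, 0.0]
force: [0.2, -0.1, -0.0]
width: 0.0174
gripper_force: 23.7
```

Emit:
step_arm(
  targets=[
    [-0.0091, 0.0038, -0.0164, 0, 0, 0, 17],
    [-0.0091, 0.0038, -0.0164, 0, 0, 0, 17],
    [-0.0091, 0.0038, -0.0164, 0, 0, 0, 17],
    [-0.0091, 0.0038, -0.0164, 0, 0, 0, 17],
    [-0.0091, 0.0038, -0.0164, 0, 0, 0, 17],
  ],
)

```text
time_s: 6.7
tool_pos: [0.4704, 0.1996, 0.2026]
tool_rot: [0.734, 0.679, 0.001, 0.0]
force: [0.5, -0.3, -0.6]
width: 0.0176
gripper_force: 23.7
```

Emit:
step_arm(
  targets=[
    [-0.0212, 0.0043, 0, 0, 0, 0.007, 17],
    [-0.0211, 0.0048, 0, 0, 0, 0.007, 17],
    [-0.021, 0.0052, 0, 0, 0, 0.007, 17],
    [-0.0209, 0.0057, 0, 0, 0, 0.007, 17],
    [-0.0208, 0.0062, 0, 0, 0, 0.007, 17],
  ],
)

```text
time_s: 7.12
tool_pos: [0.4838, 0.0916, 0.2018]
tool_rot: [0.77, 0.638, 0.001, 0.001]
force: [0.0, -0.5, -0.5]
width: 0.0176
gripper_force: 23.7
```

Emit:
step_arm(
  targets=[
    [-0.0207, 0.0066, 0, 0, 0, 0.007, 17],
    [-0.0205, 0.0071, 0, 0, 0, 0.007, 17],
    [-0.0203, 0.0075, 0, 0, 0, 0.007, 17],
    [-0.0202, 0.008, 0, 0, 0, 0.007, 17],
    [-0.02, 0.0084, 0, 0, 0, 0.007, 17],
  ],
)

```text
time_s: 7.53
tool_pos: [0.4971, -0.0163, 0.2018]
tool_rot: [0.804, 0.594, 0.001, 0.001]
force: [0.5, -0.4, 0.5]
width: 0.0178
gripper_force: 23.7
```

Emit:
step_arm(
  targets=[
    [0, 0, 0, 0, 0, 0, 17],
    [0, 0, 0, 0, 0, 0, 17],
    [0, 0, 0, 0, 0, 0, 17],
    [0, 0, 0, 0, 0, 0, 17],
    [0, 0, 0, 0, 0, 0, 17],
  ],
)

```text
time_s: 7.95
tool_pos: [0.4969, -0.0143, 0.2002]
tool_rot: [0.803, 0.595, 0.0, 0.0]
force: [0.5, 0.3, 0.1]
width: 0.0177
gripper_force: 23.7
```

```bash
python3 - <<'E'
from h import *
st=avg(5)
b=snap('side');a=snap('scene');w=snap('wrist')
for n,s in(('side',b),('scene',a)):
    for p in([st[0][0],st[0][1],st[0][2]-.029],[.4967,-.0151,.108]): print(n,proj(s,p))
u,v=proj(b,[.4967,-.0151,.12]).astype(int); c1=cv2.resize(b['frame'][v-50:v+50,u-50:u+50,::-1],(390,390),interpolation=cv2.INTER_CUBIC)
c2=cv2.resize(w['frame'][120:320,180:380,::-1],(390,390),interpolation=cv2.INTER_CUBIC)
cv2.imwrite('pics/g2.png',np.hstack([c1,c2]))
P=pts(w); m=(P[...,2]>.10)&(P[...,2]<.112)&(np.hypot(P[...,0]-.497,P[...,1]+.015)<.03); q=P[m]; print(len(q),cv2.minAreaRect(q[:,:2].astype(np.float32)) if len(q) else '')
s=plan([.4967,-.0151,.20],down(-17),17,start=st)
E
```

```text
pos [ 0.4968 -0.0146  0.1999] sd [0.     0.0001 0.0001] F [ 0.06  0.13 -0.68] M [-0.002 -0.026 -0.001] w 0.0178 gf 23.675036430358887 t 8.2
yaz -16.94 z [ 1.e-04  1.e-04 -1.e+00]
side [301.95851352 171.31565269]
side [301.07928562 196.60985577]
scene [276.63861001 167.83467245]
scene [277.04603896 186.93705924]
211 ((0.4975111484527588, -0.012045934796333313), (0.04569930210709572, 0.0025896988809108734), 73.07774353027344)
[[-0.0006,0.0,-0.0001,0.0,-0.0,0.0003,17]]
```

View pics/g2.png

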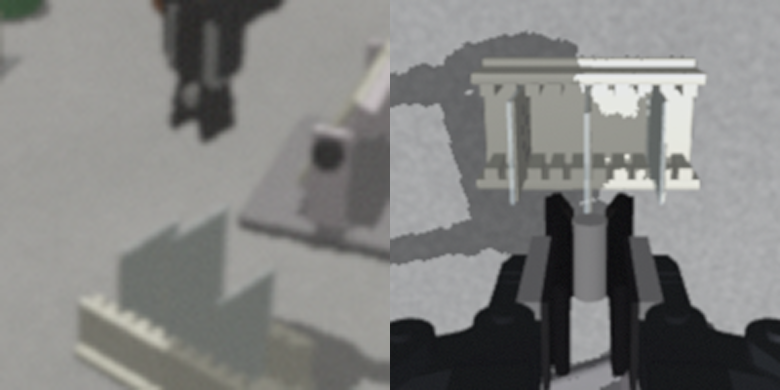

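The side crop shows the open clip hanging above the tall plate. In the wrist crop the plate edge (587,150) lies midway between the jaws (560 and 620).

```bash
python3 - <<'E'
from h import *
for n in('side','scene','wrist'):
    s=snap(n);P=pts(s);F=s['frame'].astype(int).max(-1)
    m=(np.hypot(P[...,0]-.4968,P[...,1]+.0148)<.03)&(P[...,2]>.14)&(P[...,2]<.215)
    z=P[m][:,2]; q=P[m&(P[...,2]<.18)]; e=(q-[.4968,-.0148,0])@np.c_[[np.cos(np.radians(17)),-np.sin(np.radians(17)),0],[np.sin(np.radians(17)),np.cos(np.radians(17)),0]]
    print(n,len(z),np.sort(z)[:6].round(4),e.min(0),e.max(0))
st=avg(3)
a=plan([.4967,-.0151,.145],down(-17),17,n=5,start=st);print()
a=plan([.4967,-.0151,.1215],down(-17),17,n=5,start=a)
E
```

```text
side 329 [0.1645 0.1662 0.1664 0.1665 0.1666 0.1666] [-0.01569044 -0.01449562] [0.01242779 0.01205417]
scene 193 [0.1632 0.1652 0.166  0.1668 0.1669 0.1686] [-0.01327149 -0.01221909] [0.01611119 0.01253416]
wrist 2062 [0.1669 0.1671 0.1671 0.1672 0.1673 0.168 ] [-0.01357193 -0.00223529] [0.0150719  0.01216821]
pos [ 0.4969 -0.0152  0.1998] sd [0. 0. 0.] F [-0.5  -0.02 -0.26] M [ 0.002 -0.022 -0.03 ] w 0.0176 gf 23.6751526594162 t 8.65
yaz -17.0 z [-0.  0. -1.]
[[0.0,-0.0,0.011,-0.0,0.0,-0.0,17],[0.0,-0.0001,0.0109,-0.0,0.0,-0.0,17],[0.0,-0.0,0.011,-0.0,0.0,-0.0,17],[0.0,-0.0001,0.0109,-0.0,0.0,-0.0,17],[0.0,-0.0,0.011,-0.0,0.0,-0.0,17]]

[[0.0,-0.0,0.0047,-0.0,0.0,-0.0,17],[0.0,-0.0,0.0047,-0.0,0.0,-0.0,17],[0.0,-0.0,0.0047,-0.0,0.0,-0.0,17],[0.0,-0.0,0.0047,-0.0,0.0,-0.0,17],[0.0,-0.0,0.0047,-0.0,0.0,-0.0,17]]
```

Emit:
step_arm(
  targets=[
    [0, 0, 0.011, 0, 0, 0, 17],
    [0, 0, 0.011, 0, 0, 0, 17],
    [0, 0, 0.011, 0, 0, 0, 17],
    [0, 0, 0.01, 0, 0, 0, 17],
    [0, 0, 0, 0, 0, 0, 17],
  ],
)

```text
time_s: 9.07
tool_pos: [0.4954, -0.015, 0.1529]
tool_rot: [0.804, 0.595, -0.002, -0.002]
force: [-0.9, 0.1, -0.3]
width: 0.018
gripper_force: 23.7
```

Emit:
step_arm(
  targets=[
    [0, 0, 0.006, 0, 0, 0, 17],
    [0, 0, 0.006, 0, 0, 0, 17],
    [0, 0, 0.006, 0, 0, 0, 17],
    [0, 0, 0.006, 0, 0, 0, 17],
    [0, 0, 0.006, 0, 0, 0, 17],
  ],
)

```text
time_s: 9.48
tool_pos: [0.4969, -0.0152, 0.1263]
tool_rot: [0.804, 0.595, 0.0, 0.0]
force: [-0.1, 0.3, -0.3]
width: 0.0174
gripper_force: 23.7
```

Emit:
step_arm(
  targets=[
    [0, 0, 0, 0, 0, 0, 17],
    [0, 0, 0, 0, 0, 0, 17],
    [0, 0, 0, 0, 0, 0, 17],
  ],
)

```text
time_s: 9.73
tool_pos: [0.497, -0.0152, 0.127]
tool_rot: [0.804, 0.595, 0.0, 0.0]
force: [0.1, 0.1, -0.3]
width: 0.0176
gripper_force: 23.7
```

```bash
python3 - <<'E'
from h import *
st=avg(5)
b=snap('side');a=snap('scene')
ims=[]
for s in(b,a):
    u,v=proj(s,[.4967,-.0151,.11]).astype(int); ims.append(cv2.resize(s['frame'][v-30:v+30,u-30:u+30,::-1],(390,390),interpolation=cv2.INTER_CUBIC))
    P=pts(s)
    m=(np.hypot(P[...,0]-.4968,P[...,1]+.0148)<.02)&(P[...,2]>.08)&(P[...,2]<.15)&(s['frame'].max(-1)<70); print(np.sort(P[m][:,2])[:8].round(4))
cv2.imwrite('pics/g3.png',np.hstack(ims))
E
```

```text
pos [ 0.4971 -0.0152  0.1272] sd [0.     0.     0.0001] F [ 0.21 -0.17 -0.72] M [-0.03   0.003  0.015] w 0.0172 gf 23.677753508090973 t 9.9833
yaz -17.0 z [ 8.e-04 -1.e-04 -1.e+00]
[0.0958 0.096  0.0968 0.0975 0.0977 0.0977 0.0981 0.0983]
[0.0801 0.0806 0.0855 0.0873 0.0945 0.0947 0.0954 0.0961]
```

View pics/g3.png

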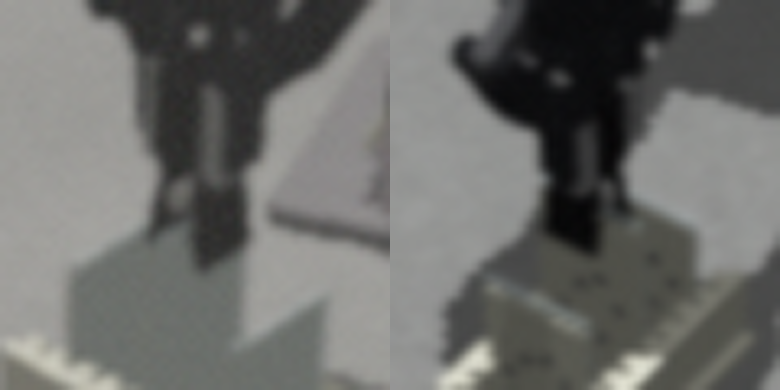

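The clip straddles the plate's top edge centrally, with a jaw on each face.

Emit:
step_arm(
  targets=[
    [0, 0, 0.0025, 0, 0, 0, 17],
    [0, 0, 0, 0, 0, 0, 17],
    [0, 0, 0, 0, 0, 0, 55],
    [0, 0, 0, 0, 0, 0, 55],
    [0, 0, 0, 0, 0, 0, 55],
  ],
)

```text
time_s: 10.5
tool_pos: [0.4969, -0.0151, 0.1243]
tool_rot: [0.804, 0.595, 0.0, 0.0]
force: [-1.0, -0.6, 0.5]
width: 0.0531
gripper_force: 0.0
```

Emit:
step_arm(
  targets=[
    [0, 0, 0, 0, 0, 0, 55],
    [0, 0, 0, 0, 0, 0, 55],
    [0, 0, 0, 0, 0, 0, 55],
  ],
)

```text
time_s: 10.75
tool_pos: [0.4969, -0.0152, 0.1244]
tool_rot: [0.804, 0.595, 0.0, 0.0]
force: [0.7, -0.2, -0.1]
width: 0.0549
gripper_force: 0.0
```

Emit:
step_arm(
  targets=[
    [0, 0, -0.015, 0, 0, 0, 55],
    [0, 0, -0.03, 0, 0, 0, 55],
    [0, 0, -0.035, 0, 0, 0, 55],
    [0, 0, -0.03, 0, 0, 0, 55],
  ],
)

```text
time_s: 11.08
tool_pos: [0.4967, -0.0151, 0.236]
tool_rot: [0.804, 0.595, 0.0, 0.0]
force: [0.8, 0.6, 0.2]
width: 0.0551
gripper_force: 0.0
```

Emit:
step_arm(
  targets=[
    [-0.015, 0, 0, 0, 0, 0, 55],
    [-0.03, 0, 0, 0, 0, 0, 55],
    [-0.015, 0, 0, 0, 0, 0, 55],
    [0, 0, 0, 0, 0, 0, 55],
    [0, 0, 0, 0, 0, 0, 55],
  ],
)

```text
time_s: 11.5
tool_pos: [0.4793, -0.0729, 0.2344]
tool_rot: [0.804, 0.594, 0.0, -0.0]
force: [0.4, 0.1, -0.4]
width: 0.0548
gripper_force: 0.0
```

```bash
python3 - <<'E'
from h import *
st=avg(5)
w=snap('wrist');P=pts(w); D=P-[.4967,-.0151,0]
az=np.radians(-17); ex=np.array([np.cos(az),np.sin(az),0]);ey=np.array([-np.sin(az),np.cos(az),0]);X=D@ex;Y=D@ey;Z=P[...,2]
near=(abs(X)<.03)&(abs(Y)<.04)
m=near&(Z>.111)&(Z<.17); q=P[m]; print('clip',len(q),'X',X[m].min(),X[m].max(),'Y',Y[m].min(),Y[m].max(),'Z',np.percentile(Z[m],[1,50,99])); print(cv2.minAreaRect(q[:,:2].astype(np.float32)))
m=near&(Z>.102)&(Z<.1105)&(abs(Y)>.014); print('plate top',m.sum(),X[m].mean(),Y[m].min(),Y[m].max(),Z[m].mean())
for n in('side','scene'):
    s=snap(n);PP=pts(s);m=(np.hypot(PP[...,0]-.4967,PP[...,1]+.0151)<.03)&(s['frame'].max(-1)<70)&(PP[...,2]>.085)&(PP[...,2]<.17); z=np.sort(PP[m][:,2]); print(n,z[:6].round(4),z[-6:].round(4))
    if n=='side':
        u,v=proj(s,[.4967,-.0151,.11]).astype(int); c1=cv2.resize(s['frame'][v-40:v+40,u-40:u+40,::-1],(390,390),interpolation=cv2.INTER_CUBIC)
u,v=proj(w,[.4967,-.0151,.12]).astype(int);print(u,v)
c2=cv2.resize(w['frame'][max(v-50,0):v+50,u-50:u+50,::-1],(390,390),interpolation=cv2.INTER_CUBIC)
cv2.imwrite('pics/g4.png',np.hstack([c1,c2]))
E
```

```text
pos [ 0.4795 -0.0719  0.2342] sd [0.     0.0002 0.    ] F [-0.13  0.04  0.21] M [ 0.015 -0.011 -0.   ] w 0.0551 gf 0.0 t 11.75
yaz -16.97 z [-1.e-04  4.e-04 -1.e+00]
clip 1606 X -0.026493710659187857 0.01316716958628861 Y -0.012250227637254219 0.011705580024776615 Z [0.12029909 0.13835916 0.15703143]
((0.49021875858306885, -0.013441922143101692), (0.023955082520842552, 0.03966134414076805), 73.11986541748047)
plate top 100 -0.0038355128625140477 -0.02396811240920814 0.025436187079169965 0.10585468005908653
side [0.0967 0.097  0.097  0.0988 0.0991 0.0998] [0.1532 0.1532 0.1532 0.1537 0.1537 0.154 ]
scene [0.0856 0.0859 0.086  0.0878 0.0883 0.0893] [0.1558 0.1559 0.1559 0.1563 0.1565 0.1573]
281 133
```

View pics/g4.png

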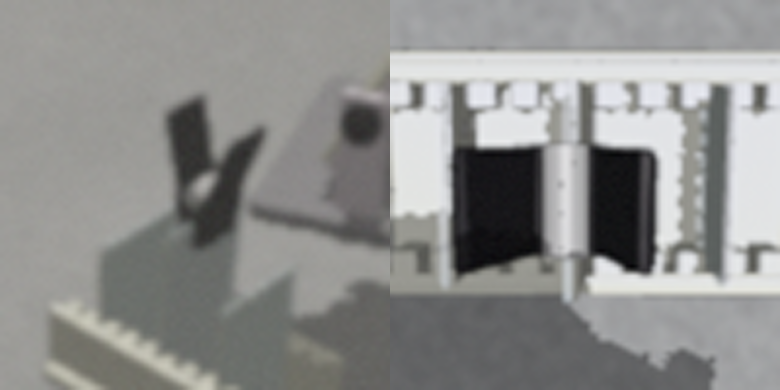

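The clip sits shut on the middle of the tall plate's top edge, and clip and plate lean slightly towards -x in the slot.

```bash
cat > clipm.py <<'E'
from h import *
from panel import planefit
def clipmeas(w,az=-17,ref=(.4967,-.0151,0)):
    P=pts(w);D=P-np.array(ref);a=np.radians(az);ex=np.array([np.cos(a),np.sin(a),0]);ey=np.array([-np.sin(a),np.cos(a),0])
    X=D@ex;Y=D@ey;Z=P[...,2];F=w['frame'].astype(int).max(-1); Q=np.stack([X,Y,Z],-1)
    near=(abs(X+.006)<.024)&(abs(Y)<.0105)
    pin=near&(Z>.115)&(Z<.135)&(F>100); pin&=abs(X+.005)<.006
    print('pin',pin.sum(),X[pin].mean(),np.percentile(Z[pin],[50,95]))
    for sg in(-1,1):
        m=near&(F<60)&(Z>.128)&(Z<.153)&((X+.005)*sg>0)
        c,n,e,k=planefit(Q[m]); n=n*np.sign(n[2]); print('lever',sg,k,c.round(4),n.round(3),'ang',np.arctan2(n[2],n[0]),e)
E
sed -i 's/^for nm in/if __name__=="__main__":\n  for nm in/; ' panel.py; python3 - <<'E'
t=open('panel.py').read().split('\n'); i=[k for k,l in enumerate(t) if l.startswith('  for nm')][0]
open('panel.py','w').write('\n'.join(t[:i+1]+['  '+l for l in t[i+1:]]))
E
python3 - <<'E'
from clipm import *
w=snap('wrist'); clipmeas(w)
for n in('scene','side'):
    s=snap(n);P=pts(s);D=P-[.4967,-.0151,0];a=np.radians(-17);X=D@[np.cos(a),np.sin(a),0];Y=D@[-np.sin(a),np.cos(a),0];Z=P[...,2]
    m=(abs(X)<.009)&(abs(Y)<.022)&(Z>.05)&(Z<.104)&~((abs(Y)<.014)&(Z>.09)); Q=np.stack([X,Y,Z],-1)[m]; c,nn,e,k=planefit(Q); print(n,k,c,nn,e,'lean',nn[2])
st=avg(2)
s=plan([.4915,-.0135,.215],down(-107),50,start=st)
E
```

```text
pin 307 -0.005162560012931119 [0.1242953  0.12579654]
lever -1 364 [-0.0179  0.0002  0.1412] [0.946 0.002 0.324] ang 0.33020348398423294 0.0002482332795408689
lever 1 222 [0.0056 0.0002 0.1406] [-0.973  0.003  0.229] ang 2.9102183742400056 0.00016282392992343313
scene 164 [-0.00342344  0.00104519  0.07286669] [0.99882394 0.01935438 0.04445374] 0.0016407337018661972 lean 0.04445373865075012
side 163 [-0.00505682  0.00107317  0.07068567] [ 0.99865515 -0.00385624  0.0517012 ] 0.000693751981472864 lean 0.05170119592180169
pos [ 0.4794 -0.0724  0.2343] sd [0. 0. 0.] F [ 0.03 -0.26  0.68] M [ 0.021 -0.079  0.008] w 0.0549 gf 0.0 t 12.15
yaz -16.99 z [-0.  0. -1.]
[[0.0046,-0.0004,0.0015,-0.0,0.0,0.0385,50],[0.0045,-0.001,0.0015,-0.0,0.0,0.0385,50],[0.0044,-0.0015,0.0015,-0.0,0.0,0.0385,50],[0.0042,-0.002,0.0015,-0.0,0.0,0.0385,50],[0.0039,-0.0025,0.0015,-0.0,0.0,0.0385,50]]
[[0.0035,-0.003,0.0015,-0.0,0.0,0.0384,50],[0.0032,-0.0034,0.0015,-0.0,0.0,0.0385,50],[0.0027,-0.0037,0.0015,-0.0,0.0,0.0384,50],[0.0022,-0.004,0.0015,-0.0,0.0,0.0385,50],[0.0018,-0.0043,0.0014,-0.0,0.0,0.0384,50]]
[[0.0012,-0.0045,0.0015,-0.0,0.0,0.0385,50],[0.0007,-0.0046,0.0014,-0.0,0.0,0.0384,50],[0.0001,-0.0046,0.0015,-0.0,0.0,0.0385,50]]
```

```bash
python3 - <<'E'
from h import *
ey=[.2924,.9563,0]; G=down(-107,-.05,ey)
p,M=cur(); p[:]=[.4794,-.0724,.2343]; M=down(-17)
s=plan([.4872,-.0122,.215],G,50,start=(p,M),n=15);print()
plan([.4918,-.0136,.120],G,50,start=s,n=5)
E
```

```text
[[0.004,-0.0007,0.0013,-0.0008,0.0008,0.0333,50],[0.0039,-0.0011,0.0013,-0.0008,0.0008,0.0333,50],[0.0038,-0.0015,0.0013,-0.0008,0.0008,0.0333,50],[0.0036,-0.0019,0.0013,-0.0008,0.0008,0.0333,50],[0.0033,-0.0022,0.0013,-0.0008,0.0009,0.0333,50]]
[[0.0031,-0.0026,0.0013,-0.0008,0.0008,0.0333,50],[0.0028,-0.0029,0.0013,-0.0008,0.0009,0.0333,50],[0.0025,-0.0032,0.0013,-0.0008,0.0009,0.0333,50],[0.0021,-0.0034,0.0013,-0.0009,0.0008,0.0334,50],[0.0018,-0.0036,0.0013,-0.0008,0.0009,0.0333,50]]
[[0.0014,-0.0038,0.0013,-0.0009,0.0008,0.0334,50],[0.0009,-0.0039,0.0013,-0.0008,0.0009,0.0333,50],[0.0005,-0.004,0.0013,-0.0009,0.0008,0.0334,50],[0.0001,-0.0041,0.0013,-0.0008,0.0009,0.0333,50],[-0.0003,-0.0041,0.0013,-0.0009,0.0008,0.0334,50]]

[[0.0,0.0,0.019,0.0,0.0,-0.0,50],[0.0,0.0,0.019,0.0,0.0,-0.0,50],[0.0,0.0,0.019,0.0,0.0,-0.0,50],[0.0001,0.0,0.019,0.0,0.0,-0.0,50],[0.0,0.0,0.0191,0.0,0.0,-0.0,50]]
```

Emit:
step_arm(
  targets=[
    [0.004, -0.0007, 0.0013, -0.0008, 0.0008, 0.0333, 50],
    [0.0039, -0.0011, 0.0013, -0.0008, 0.0008, 0.0333, 50],
    [0.0038, -0.0015, 0.0013, -0.0008, 0.0008, 0.0333, 50],
    [0.0036, -0.0019, 0.0013, -0.0008, 0.0008, 0.0333, 50],
    [0.0033, -0.0022, 0.0013, -0.0008, 0.0009, 0.0333, 50],
  ],
)

```text
time_s: 12.57
tool_pos: [0.4819, -0.0523, 0.2278]
tool_rot: [0.931, 0.364, 0.009, 0.001]
force: [-0.9, -1.0, 0.0]
width: 0.0501
gripper_force: 0.0
```

Emit:
step_arm(
  targets=[
    [0.0031, -0.0026, 0.0013, -0.0008, 0.0008, 0.0333, 50],
    [0.0028, -0.0029, 0.0013, -0.0008, 0.0009, 0.0333, 50],
    [0.0025, -0.0032, 0.0013, -0.0008, 0.0009, 0.0333, 50],
    [0.0021, -0.0034, 0.0013, -0.0009, 0.0008, 0.0334, 50],
    [0.0018, -0.0036, 0.0013, -0.0008, 0.0009, 0.0333, 50],
  ],
)

```text
time_s: 12.98
tool_pos: [0.4845, -0.0323, 0.2214]
tool_rot: [0.994, 0.111, 0.017, 0.002]
force: [1.1, 1.0, 0.5]
width: 0.0501
gripper_force: 0.0
```

Emit:
step_arm(
  targets=[
    [0.0014, -0.0038, 0.0013, -0.0009, 0.0008, 0.0334, 50],
    [0.0009, -0.0039, 0.0013, -0.0008, 0.0009, 0.0333, 50],
    [0.0005, -0.004, 0.0013, -0.0009, 0.0008, 0.0334, 50],
    [0.0001, -0.0041, 0.0013, -0.0008, 0.0009, 0.0333, 50],
    [-0.0003, -0.0041, 0.0013, -0.0009, 0.0008, 0.0334, 50],
  ],
)

```text
time_s: 13.4
tool_pos: [0.4871, -0.0121, 0.2149]
tool_rot: [0.988, -0.15, 0.025, 0.004]
force: [-0.1, -0.4, 0.4]
width: 0.0502
gripper_force: 0.0
```

Emit:
step_arm(
  targets=[
    [0, 0, 0, 0, 0, 0, 50],
    [0, 0, 0, 0, 0, 0, 50],
    [0, 0, 0, 0, 0, 0, 50],
  ],
)

```text
time_s: 13.65
tool_pos: [0.4871, -0.0124, 0.215]
tool_rot: [0.989, -0.146, 0.025, 0.004]
force: [-0.6, -0.1, 0.6]
width: 0.0502
gripper_force: 0.0
```

```bash
python3 - <<'E'
from clipm import *
ey=[.2924,.9563,0]; G=down(-107,-.05,ey)
st=avg(5)
plan([.4918,-.0136,.120],G,50,start=st,n=6)
E
```

```text
pos [ 0.4871 -0.0125  0.215 ] sd [0. 0. 0.] F [ 0.02 -0.16 -0.09] M [0.028 0.04  0.017] w 0.0498 gf 0.0 t 13.9
yaz -106.93 z [ 0.0477 -0.0147 -0.9988]
[[0.0,-0.0001,0.0159,0.0,0.0,0.0001,50],[0.0,-0.0001,0.0159,0.0,0.0,0.0001,50],[0.0,-0.0,0.0158,0.0,0.0,0.0,50],[0.0,-0.0001,0.0159,0.0,0.0,0.0001,50],[0.0,-0.0,0.0158,0.0,0.0,0.0,50]]
[[0.0,-0.0001,0.0159,0.0,0.0,0.0001,50]]
```

Emit:
step_arm(
  targets=[
    [0, 0, 0.0159, 0, 0, 0, 50],
    [0, 0, 0.0159, 0, 0, 0, 50],
    [0, 0, 0.0159, 0, 0, 0, 50],
    [0, 0, 0.0159, 0, 0, 0, 50],
    [0, 0, 0.0159, 0, 0, 0, 50],
  ],
)

```text
time_s: 14.32
tool_pos: [0.4909, -0.0136, 0.1349]
tool_rot: [0.989, -0.148, 0.025, 0.004]
force: [0.6, 1.0, -0.4]
width: 0.0499
gripper_force: 0.0
```

Emit:
step_arm(
  targets=[
    [0, 0, 0.0159, 0, 0, 0, 50],
    [0, 0, 0, 0, 0, 0, 50],
    [0, 0, 0, 0, 0, 0, 38],
    [0, 0, 0, 0, 0, 0, 28],
    [0, 0, 0, 0, 0, 0, 22],
  ],
  grip_force=40,
)

```text
time_s: 14.73
tool_pos: [0.4923, -0.0138, 0.1213]
tool_rot: [0.989, -0.148, 0.026, 0.004]
force: [-0.0, -1.3, -0.3]
width: 0.0223
gripper_force: 34.9
```

Emit:
step_arm(
  targets=[
    [0, 0, 0, 0, 0, 0, 20],
    [0, 0, 0, 0, 0, 0, 20],
    [0, 0, 0, 0, 0, 0, 20],
    [0, 0, 0, 0, 0, 0, 20],
  ],
)

```text
time_s: 15.07
tool_pos: [0.4923, -0.0139, 0.1212]
tool_rot: [0.989, -0.148, 0.026, 0.004]
force: [-0.9, -1.3, 6.4]
width: 0.0224
gripper_force: 40.9
```

```bash
python3 - <<'E'
from h import *
st=avg(6)
plan(st[0]+np.array([0,0,.05]),st[1],20,start=st,n=8,vmax=.012)
E
```

```text
pos [ 0.4923 -0.0139  0.1211] sd [0. 0. 0.] F [-0.23 -0.65  5.84] M [-0.147  0.096  0.005] w 0.023 gf 40.94030604625004 t 15.3667
yaz -107.01 z [ 0.0501 -0.0151 -0.9986]
[[0.0003,-0.0,-0.0062,0.0,0.0,0.0,20],[0.0003,-0.0,-0.0062,0.0,0.0,0.0,20],[0.0003,-0.0,-0.0063,0.0,0.0,0.0,20],[0.0003,-0.0,-0.0062,0.0,0.0,0.0,20],[0.0004,-0.0,-0.0063,0.0,0.0,0.0,20]]
[[0.0003,-0.0,-0.0062,0.0,0.0,0.0,20],[0.0004,-0.0,-0.0063,0.0,0.0,0.0,20],[0.0003,-0.0,-0.0062,0.0,0.0,0.0,20]]
```

Emit:
step_arm(
  targets=[
    [0, 0, -0.004, 0, 0, 0, 20],
    [0, 0, -0.006, 0, 0, 0, 20],
    [0, 0, -0.008, 0, 0, 0, 20],
    [0, 0, -0.009, 0, 0, 0, 20],
    [0, 0, -0.01, 0, 0, 0, 20],
  ],
)

```text
time_s: 15.78
tool_pos: [0.4897, -0.0131, 0.1574]
tool_rot: [0.989, -0.148, 0.024, 0.004]
force: [0.2, 0.3, -0.6]
width: 0.0226
gripper_force: 40.3
```

Emit:
step_arm(
  targets=[
    [0, 0, -0.012, 0, 0, 0, 20],
    [0, 0, -0.014, 0, 0, 0, 20],
    [0, 0, -0.016, 0, 0, 0, 20],
    [0, 0, -0.018, 0, 0, 0, 20],
    [0, 0, -0.018, 0, 0, 0, 20],
  ],
)

```text
time_s: 16.2
tool_pos: [0.4859, -0.0119, 0.2363]
tool_rot: [0.989, -0.148, 0.025, 0.004]
force: [0.4, 0.4, 0.1]
width: 0.0225
gripper_force: 40.3
```

Emit:
step_arm(
  targets=[
    [0, 0, -0.015, 0, 0, 0, 20],
    [0, 0, 0, 0, 0, 0, 20],
    [0, 0, 0, 0, 0, 0, 20],
    [0, 0, 0, 0, 0, 0, 20],
    [0, 0, 0, 0, 0, 0, 20],
  ],
)

```text
time_s: 16.62
tool_pos: [0.485, -0.0117, 0.2481]
tool_rot: [0.989, -0.148, 0.023, 0.004]
force: [-0.2, 0.5, -0.8]
width: 0.0226
gripper_force: 40.3
```

```bash
cat > platem.py <<'E'
from h import *
from panel import planefit
def platemeas(st,cams=('scene','side','wrist')):
    p,M=st; out=[]
    for n in cams:
        s=snap(n);P=pts(s);Q=(P-p)@M; F=s['frame'].astype(int)
        # tool frame: plate spans tool z from ~+12 to +112, tool x ~ thin, tool y +-25
        m=(abs(Q[...,0])<.014)&(abs(Q[...,1])<.03)&(Q[...,2]>.028)&(Q[...,2]<.125); q=Q[m]
        if len(q)<30: print(n,len(q)); continue
        c,nn,e,k=planefit(q); x0=c[0]+(nn[1]*c[1]+nn[2]*(c[2]-.1))/nn[0]
        I=q[abs((q-c)@nn)<.003]
        print(n,len(q),k,'c',c.round(4),'n',nn.round(4),'rms',round(e,4),'x@z.1',x0.round(4),'Y',np.percentile(I[:,1],[1,99]).round(4),'Zmax',np.percentile(I[:,2],[98,99.5]).round(4))
E
python3 - <<'E'
from platem import *
st=avg(5); platemeas(st)
s=snap('side');save(s,'s5.png')
E
```

```text
pos [ 0.4851 -0.0118  0.2484] sd [0.0001 0.     0.0003] F [ 0.05  0.03 -0.2 ] M [0.015 0.023 0.002] w 0.0225 gf 40.28553215684951 t 16.8667
yaz -107.0 z [ 0.0458 -0.0144 -0.9988]
scene 477 411 c [-0.0011 -0.001   0.0712] n [9.999e-01 1.100e-02 4.000e-04] rms 0.0013 x@z.1 -0.0011 Y [-0.0267  0.025 ] Zmax [0.1107 0.1126]
side 565 477 c [-0.0024 -0.0015  0.0696] n [ 1.     -0.0038  0.0035] rms 0.0006 x@z.1 -0.0025 Y [-0.0261  0.0249] Zmax [0.1112 0.1129]
wrist 2126 2103 c [ 0.0014 -0.0014  0.0663] n [1.e+00 4.e-04 4.e-04] rms 0.0002 x@z.1 0.0014 Y [-0.0258  0.0233] Zmax [0.1098 0.1106]
```

```bash
cat > goal.py <<'E'
from h import *
C=np.array([.4911,-.2510,.070]); LEAN=.4715; AZ=np.radians(4.2)
def frame(lean): 
    h=np.array([np.cos(AZ),np.sin(AZ),0]); n=h*np.cos(lean)+np.array([0,0,np.sin(lean)]); y=np.array([-np.sin(AZ),np.cos(AZ),0]); return n,y,np.cross(n,y)
n,y,u=frame(LEAN)
OFF=np.array([0,-.0012,.0108])
def pose(gap,tilt):
    # foot's back edge at gap from face, plate foot-first by tilt; foot at 28 mm below centre
    n2,y2,u2=frame(LEAN-tilt); M=np.stack([n2,-y2,-u2],1)
    foot=C+n*gap-u*.028; mid=foot+n2*.0015+u2*.1
    return mid-M@OFF,M
E
python3 - <<'E'
from goal import *
pre,M=pose(.05,.05); print(pre,'final',pose(0,0)[0]); st=cur(); st=(np.array([.4851,-.0118,.2484]),st[1])
s=plan(pre+[0,0,.08],M,20,start=st,n=15);print()
s=plan(pre,M,20,start=s,n=5)
E
```

```text
[ 0.50445197 -0.25122272  0.16948236] final [ 0.45501196 -0.25485337  0.14444686]
[[0.0059,0.0149,0.0002,0.0018,0.0078,-0.0077,20],[0.0055,0.015,0.0003,0.0018,0.0078,-0.0077,20],[0.0052,0.0152,0.0003,0.0019,0.0078,-0.0077,20],[0.0048,0.0153,0.0004,0.0018,0.0078,-0.0077,20],[0.0044,0.0154,0.0004,0.0019,0.0078,-0.0077,20]]
[[0.004,0.0155,0.0004,0.0018,0.0078,-0.0077,20],[0.0036,0.0156,0.0004,0.0019,0.0078,-0.0077,20],[0.0032,0.0157,0.0004,0.0018,0.0078,-0.0077,20],[0.0029,0.0157,0.0004,0.0019,0.0078,-0.0077,20],[0.0025,0.0158,0.0003,0.0018,0.0078,-0.0076,20]]
[[0.0021,0.0159,0.0003,0.0019,0.0078,-0.0077,20],[0.0017,0.0159,0.0003,0.0018,0.0078,-0.0076,20],[0.0013,0.016,0.0002,0.0019,0.0078,-0.0077,20],[0.0009,0.016,0.0001,0.0018,0.0078,-0.0076,20],[0.0005,0.0159,0.0,0.0019,0.0078,-0.0077,20]]

[[-0.0065,0.0,0.0146,-0.0,0.0,0.0,20],[-0.0066,0.0,0.0146,-0.0,0.0,0.0,20],[-0.0065,0.0,0.0146,-0.0,0.0,0.0,20],[-0.0066,0.0,0.0146,-0.0,0.0,0.0,20],[-0.0065,0.0,0.0146,-0.0001,0.0,0.0,20]]
```

Emit:
step_arm(
  targets=[
    [0.0059, 0.0149, 0.0002, 0.0018, 0.0078, -0.0077, 20],
    [0.0055, 0.015, 0.0003, 0.0018, 0.0078, -0.0077, 20],
    [0.0052, 0.0152, 0.0003, 0.0019, 0.0078, -0.0077, 20],
    [0.0048, 0.0153, 0.0004, 0.0018, 0.0078, -0.0077, 20],
    [0.0044, 0.0154, 0.0004, 0.0019, 0.0078, -0.0077, 20],
  ],
)

```text
time_s: 17.48
tool_pos: [0.4919, -0.0923, 0.25]
tool_rot: [0.992, -0.086, 0.088, 0.0]
force: [-0.5, -0.2, -1.2]
width: 0.0228
gripper_force: 40.3
```

Emit:
step_arm(
  targets=[
    [0.004, 0.0155, 0.0004, 0.0018, 0.0078, -0.0077, 20],
    [0.0036, 0.0156, 0.0004, 0.0019, 0.0078, -0.0077, 20],
    [0.0032, 0.0157, 0.0004, 0.0018, 0.0078, -0.0077, 20],
    [0.0029, 0.0157, 0.0004, 0.0019, 0.0078, -0.0077, 20],
    [0.0025, 0.0158, 0.0003, 0.0018, 0.0078, -0.0076, 20],
  ],
)

```text
time_s: 17.9
tool_pos: [0.4983, -0.1722, 0.2503]
tool_rot: [0.988, -0.025, 0.149, -0.004]
force: [1.0, -0.0, -1.2]
width: 0.0225
gripper_force: 40.3
```

Emit:
step_arm(
  targets=[
    [0.0021, 0.0159, 0.0003, 0.0019, 0.0078, -0.0077, 20],
    [0.0017, 0.0159, 0.0003, 0.0018, 0.0078, -0.0076, 20],
    [0.0013, 0.016, 0.0002, 0.0019, 0.0078, -0.0077, 20],
    [0.0009, 0.016, 0.0001, 0.0018, 0.0078, -0.0076, 20],
    [0.0005, 0.0159, 0, 0.0019, 0.0078, -0.0077, 20],
  ],
)

```text
time_s: 18.32
tool_pos: [0.5047, -0.252, 0.2507]
tool_rot: [0.977, 0.036, 0.21, -0.008]
force: [-0.3, -0.5, -0.7]
width: 0.0226
gripper_force: 40.3
```

Emit:
step_arm(
  targets=[
    [-0.0065, 0, 0.0146, 0, 0, 0, 20],
    [-0.0066, 0, 0.0146, 0, 0, 0, 20],
    [-0.0065, 0, 0.0146, 0, 0, 0, 20],
    [-0.0066, 0, 0.0146, 0, 0, 0, 20],
    [-0.0065, 0, 0.0146, 0, 0, 0, 20],
  ],
)

```text
time_s: 18.73
tool_pos: [0.5046, -0.2513, 0.1698]
tool_rot: [0.977, 0.036, 0.209, -0.008]
force: [-0.7, -0.1, -1.0]
width: 0.0223
gripper_force: 40.3
```

Emit:
step_arm(
  targets=[
    [0, 0, 0, 0, 0, 0, 20],
    [0, 0, 0, 0, 0, 0, 20],
    [0, 0, 0, 0, 0, 0, 20],
    [0, 0, 0, 0, 0, 0, 20],
  ],
)

```text
time_s: 19.07
tool_pos: [0.5054, -0.2516, 0.1726]
tool_rot: [0.977, 0.036, 0.21, -0.007]
force: [0.7, -0.7, -0.8]
width: 0.0223
gripper_force: 40.3
```

```bash
cat > rel.py <<'E'
from platem import *; from goal import *
def rel(st):
    platemeas(st)
    for nm in('wrist','scene'):
        s=snap(nm);P=pts(s)
        D=P-C; m=(abs(D@n)<.01)&(abs(D@y)<.057)&(abs(D@u)<.037)&((abs(D@y)>.032))
        q=np.stack([D@n,D@y,D@u],-1)[m]
        if len(q)>50: c,nn,e,k=planefit(q); print(nm,'face off',c.round(4),nn.round(4),k,round(e,4))
        Qf=np.stack([D@n,D@y,D@u],-1); I=Qf[(abs(Qf[...,0])<.0025)&(abs(Qf[...,1])<.07)&(abs(Qf[...,2])<.05)]; print('  face y',np.percentile(I[:,1],[.5,99.5]).round(4),'u',np.percentile(I[:,2],[.5,99.5]).round(4))
E
python3 - <<'E'
from rel import *
st=avg(5); rel(st)
p,M=pose(.05,.05); print('err in tool',(st[1].T@(p-st[0])).round(4), R.from_matrix(st[1].T@M).as_rotvec().round(4))
E
```

```text
pos [ 0.5052 -0.2514  0.1719] sd [0.0001 0.0001 0.0004] F [ 0.15 -0.18 -0.53] M [-0.019  0.266  0.006] w 0.0222 gf 40.29314528910618 t 19.3167
yaz -85.79 z [ 0.4094  0.0291 -0.9119]
scene 577 512 c [-0.0011 -0.0026  0.0701] n [0.9997 0.0234 0.0038] rms 0.0021 x@z.1 -0.0013 Y [-0.0272  0.0231] Zmax [0.1115 0.1126]
side 58 52 c [-0.0031 -0.0145  0.0704] n [0.9995 0.0296 0.0086] rms 0.0007 x@z.1 -0.0038 Y [-0.029   0.0246] Zmax [0.1114 0.1116]
wrist 2171 2148 c [ 0.0006 -0.0013  0.0676] n [1.e+00 4.e-04 4.e-03] rms 0.0002 x@z.1 0.0005 Y [-0.0258  0.0232] Zmax [0.1121 0.1131]
wrist face off [ 0.0001  0.0019 -0.0064] [ 1.0e+00  5.0e-04 -3.7e-03] 663 0.0003
  face y [-0.0693  0.0693] u [-0.0384  0.0296]
scene face off [-0.0021  0.0224 -0.0003] [ 0.9999 -0.0063 -0.0157] 283 0.0024
  face y [-0.0673  0.0694] u [-0.0371  0.04  ]
err in tool [-0.0017 -0.0003  0.0019] [ 0.001  -0.0015  0.0006]
```

```bash
sed -i 's/^OFF=.*/OFF=np.array([-.001,-.0014,.0122])/' goal.py; python3 - <<'E'
from goal import *
st=avg(8)
print('Fn',n)
p,M=pose(.006,.05); s=plan(p,M,20,start=st,n=8)
p,M=pose(.001,.05); print(); s=plan(p,M,20,start=s,n=3)
E
```

```text
pos [ 0.5048 -0.2512  0.1706] sd [0. 0. 0.] F [-0.09  0.23 -0.96] M [-0.02   0.245 -0.002] w 0.0225 gf 40.29292930732481 t 19.9667
yaz -85.79 z [ 0.4081  0.0302 -0.9124]
Fn [0.88849546 0.06524703 0.45422313]
[[-0.0055,0.0,0.0002,-0.0,-0.0,0.0,20],[-0.0055,0.0,0.0002,-0.0,-0.0,0.0,20],[-0.0055,0.0,0.0002,-0.0,-0.0,0.0,20],[-0.0054,0.0,0.0002,-0.0,-0.0,0.0,20],[-0.0055,0.0001,0.0002,-0.0,-0.0,0.0,20]]
[[-0.0054,0.0,0.0002,-0.0,-0.0,0.0,20],[-0.0055,0.0001,0.0002,-0.0,-0.0,0.0,20],[-0.0054,0.0,0.0003,-0.0001,-0.0,0.0,20]]

[[-0.0017,0.0,0.0001,0.0,-0.0,0.0,20],[-0.0017,0.0,0.0001,0.0,-0.0,0.0,20],[-0.0016,0.0,0.0,0.0,-0.0,0.0,20]]
```

Emit:
step_arm(
  targets=[
    [-0.0055, 0, 0.0002, 0, 0, 0, 20],
    [-0.0055, 0, 0.0002, 0, 0, 0, 20],
    [-0.0055, 0, 0.0002, 0, 0, 0, 20],
    [-0.0055, 0, 0.0002, 0, 0, 0, 20],
    [-0.0055, 0, 0.0002, 0, 0, 0, 20],
  ],
)

```text
time_s: 20.38
tool_pos: [0.4795, -0.253, 0.1581]
tool_rot: [0.977, 0.036, 0.209, -0.008]
force: [1.3, 0.1, -0.8]
width: 0.0222
gripper_force: 40.3
```

Emit:
step_arm(
  targets=[
    [-0.0055, 0, 0.0002, 0, 0, 0, 20],
    [-0.0054, 0.0001, 0.0002, 0, 0, 0, 20],
    [-0.0054, 0, 0.0003, 0, 0, 0, 20],
    [0, 0, 0, 0, 0, 0, 20],
    [0, 0, 0, 0, 0, 0, 20],
  ],
)

```text
time_s: 20.8
tool_pos: [0.4654, -0.2543, 0.1511]
tool_rot: [0.977, 0.036, 0.209, -0.008]
force: [0.3, -0.2, -0.8]
width: 0.0227
gripper_force: 40.3
```

```bash
python3 - <<'E'
from rel import *
st=avg(10); rel(st)
p,M=pose(.006,.05); print('err in tool',(st[1].T@(p-st[0])).round(4), R.from_matrix(st[1].T@M).as_rotvec().round(4))
# plate relative to face from wrist
s=snap('wrist');P=pts(s);D=P-C;Q=(P-st[0])@st[1]
m=(abs(Q[...,0])<.01)&(abs(Q[...,1])<.022)&(Q[...,2]>.03)&(Q[...,2]<.108); q=np.stack([D@n,D@y,D@u],-1)[m]; c,nn,e,k=planefit(q); print('plate front in face frame',c,nn,k,'gap foot',c[0]+nn[2]/nn[0]*(c[2]+.028)-.003)
E
```

```text
pos [ 0.4658 -0.2542  0.1513] sd [0.0001 0.0001 0.0001] F [-0.04  0.08 -0.64] M [-0.006  0.23  -0.002] w 0.022 gf 40.30341194898938 t 21.3
yaz -85.79 z [ 0.4083  0.0301 -0.9123]
scene 637 516 c [-0.0013 -0.0021  0.0715] n [0.9996 0.0119 0.0252] rms 0.0024 x@z.1 -0.002 Y [-0.0272  0.0229] Zmax [0.1127 0.1157]
side 59 41 c [-0.0037 -0.0173  0.0708] n [ 0.9724  0.2333 -0.0051] rms 0.0011 x@z.1 -0.0077 Y [-0.0295  0.0264] Zmax [0.1116 0.1141]
wrist 2271 2136 c [ 0.0012 -0.0011  0.0671] n [ 1.0e+00 -1.0e-04  3.4e-03] rms 0.0002 x@z.1 0.0011 Y [-0.0256  0.0235] Zmax [0.1113 0.1123]
wrist face off [ 0.     -0.0002  0.0051] [ 1.0e+00  4.0e-04 -2.2e-03] 2155 0.0002
  face y [-0.067   0.0672] u [-0.0366  0.0399]
scene face off [-0.0022  0.0012 -0.0009] [ 1.0e+00 -5.0e-04  4.2e-03] 376 0.002
  face y [-0.0654  0.0685] u [-0.0371  0.0398]
err in tool [-0.0002  0.0001  0.0001] [-0.0001 -0.0004  0.0002]
plate front in face frame [ 0.01213063 -0.0013998   0.01764392] [ 9.98603911e-01 -3.00313498e-04 -5.28217591e-02] 1730 gap foot 0.006716267552048078
```

Emit:
step_arm(
  targets=[
    [-0.002, 0, 0.0001, 0, 0, 0, 20],
    [-0.002, 0, 0.0001, 0, 0, 0, 20],
    [-0.002, 0, 0.0001, 0, 0, 0, 20],
    [-0.001, 0, 0.0001, 0, 0, 0, 20],
    [-0.001, 0, 0, 0, 0, 0, 20],
  ],
)

```text
time_s: 22.02
tool_pos: [0.4585, -0.2547, 0.1475]
tool_rot: [0.977, 0.036, 0.209, -0.008]
force: [1.2, -0.4, -0.7]
width: 0.0225
gripper_force: 40.3
```

Emit:
step_arm(
  targets=[
    [-0.001, 0, 0.0001, 0, 0, 0, 20],
    [-0.001, 0, 0, 0, 0, 0, 20],
    [0, 0, 0, 0, 0, 0, 20],
    [0, 0, 0, 0, 0, 0, 20],
    [0, 0, 0, 0, 0, 0, 20],
  ],
)

```text
time_s: 22.43
tool_pos: [0.4569, -0.2548, 0.1468]
tool_rot: [0.977, 0.036, 0.209, -0.008]
force: [1.0, 1.3, -0.7]
width: 0.0227
gripper_force: 40.5
```

```bash
cat > fl.py <<'E'
from rel import *
def flush(k=10):
    L=[]
    st=avg(k)
    for i in range(k): bot.snapshot('side'); o=bot.observe(); L.append(np.r_[o['force']@n,o['force']@u,o['force']@y,o['moment']@y])
    print('Fn,Fu,Fy,My',np.mean(L,0).round(3))
    s=snap('wrist');P=pts(s);D=P-C;Q=np.stack([D@n,D@y,D@u],-1)
    fm=(abs(Q[...,0])<.01)&(abs(Q[...,1])<.057)&(abs(Q[...,1])>.032)&(abs(Q[...,2])<.037); c0,n0,e,k0=planefit(Q[fm])
    m=(abs(Q[...,0])<.02)&(abs(Q[...,1])<.022)&(Q[...,2]>-.025)&(Q[...,2]<.05); c,nn,e,k1=planefit(Q[m])
    h=lambda c,nn,t:c[0]-(nn[2]*(t-c[2])+nn[1]*(0-c[1]))/nn[0]
    print('rel tilt',(n0[2]-nn[2]).round(4),'yaw',(n0[1]-nn[1]).round(4),'gap foot,mid,top(mm)',[round(1e3*(h(c,nn,t)-h(c0,n0,t))-3,2) for t in(-.028,0,.04)],k0,k1)
    pl=Q[(abs(Q[...,0]-(h(c,nn,0)))<.008)&(abs((Q-c)@nn)<.0012)&(abs(Q[...,1])<.03)&(Q[...,2]>-.035)&(Q[...,2]<.03)]
    print('plate y',np.percentile(pl[:,1],[.5,99.5]).round(4),'u foot',np.percentile(pl[:,2],[.2]).round(4),'face lean', (LEAN+n0[2]).round(4), 'w',o['width'],o['gripper_force'])
    return st
E
python3 -c "
from fl import *
flush()"
```

```text
pos [ 0.4569 -0.2548  0.1468] sd [0. 0. 0.] F [0.68 0.41 0.51] M [ 0.03  -0.129  0.028] w 0.0226 gf 40.6032940481964 t 22.9333
yaz -85.79 z [ 0.4084  0.03   -0.9123]
Fn,Fu,Fy,My [ 1.254  0.093  0.096 -0.122]
rel tilt 0.0192 yaw 0.0004 gap foot,mid,top(mm) [np.float64(-0.03), np.float64(0.51), np.float64(1.28)] 2043 1839
plate y [-0.0253  0.0242] u foot [-0.0301] face lean 0.4697 w 0.022567070523231095 40.64095896894287
```

Emit:
step_arm(
  targets=[
    [-0.0006, 0, 0, 0, 0.0006, 0, 20],
    [-0.0006, 0, 0, 0, 0.0006, 0, 20],
    [-0.0005, 0, 0, 0, 0.0006, 0, 20],
    [-0.0004, 0, 0, 0, 0.0007, 0, 20],
    [0, 0, 0, 0, 0, 0, 20],
  ],
)

```text
time_s: 23.9
tool_pos: [0.455, -0.2549, 0.1458]
tool_rot: [0.976, 0.036, 0.213, -0.008]
force: [3.5, 0.1, -0.3]
width: 0.0225
gripper_force: 40.6
```

Emit:
step_arm(
  targets=[
    [0, 0, 0, 0, 0, 0, 20],
    [0, 0, 0, 0, 0, 0, 20],
    [0, 0, 0, 0, 0, 0, 20],
  ],
)

```text
time_s: 24.15
tool_pos: [0.455, -0.2549, 0.1459]
tool_rot: [0.976, 0.036, 0.213, -0.008]
force: [3.8, -0.4, 0.1]
width: 0.0223
gripper_force: 40.6
```

```bash
python3 -c "
from fl import *
flush()"
```

```text
pos [ 0.455  -0.2549  0.1458] sd [0. 0. 0.] F [3.68 0.1  0.13] M [ 0.025 -0.595  0.   ] w 0.0225 gf 40.60367873193172 t 24.65
yaz -85.79 z [ 0.4156  0.0306 -0.9091]
Fn,Fu,Fy,My [ 4.177 -1.451 -0.101 -0.706]
rel tilt -0.0001 yaw -0.0003 gap foot,mid,top(mm) [np.float64(0.03), np.float64(0.02), np.float64(0.02)] 1976 1884
plate y [-0.0253  0.0242] u foot [-0.0295] face lean 0.4692 w 0.022833969456115072 40.60199818457477
```

Emit:
step_arm(
  targets=[
    [0.0002, 0, 0, 0, 0, 0, 20],
    [0.0002, 0, 0, 0, 0, 0, 20],
    [0, 0, 0, 0, 0, 0, 20],
    [0, 0, 0, 0, 0, 0, 20],
    [0, 0, 0, 0, 0, 0, 20],
  ],
)

```text
time_s: 25.62
tool_pos: [0.4551, -0.2549, 0.1459]
tool_rot: [0.976, 0.036, 0.213, -0.008]
force: [2.5, 0.5, 0.7]
width: 0.0226
gripper_force: 40.7
```

```bash
python3 -c "
from fl import *
flush()"
```

```text
pos [ 0.4551 -0.2549  0.1458] sd [0. 0. 0.] F [1.33 0.35 1.37] M [ 0.061 -0.28   0.017] w 0.0224 gf 40.735622974752914 t 26.1167
yaz -85.79 z [ 0.415   0.0307 -0.9093]
Fn,Fu,Fy,My [ 1.49   0.175  0.054 -0.198]
rel tilt 0.0005 yaw 0.0 gap foot,mid,top(mm) [np.float64(-0.01), np.float64(0.0), np.float64(0.02)] 1982 1900
plate y [-0.0252  0.0242] u foot [-0.0303] face lean 0.4693 w 0.02276834258856649 40.7217183909961
```

```bash
python3 -c "
from station import bot
print(bot.sign_off())"
```

```text
the job is handed in; nothing more can be done
None
```

The job is handed in at about 26 s with the arm still holding: the clip is on the plate's top edge, and the plate lies flush and centred (to about 0.5 mm) on the panel at roughly 1.9 N. Its top edge measured about 30 mm beyond the panel's top edge, against the 32 mm asked. The clip is clear above the panel, and the panel's lean read 0.469 rad against 0.471 rad at the start.

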